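Scrub the wash beakers and lock them in the drying cabinet

TASK

Scrub the inside of every wash beaker on the bench with the long brush, cleanest first: green rim, then yellow, then red (one may be missing); in each, work the brush right down to the bottom, up to the rim and down to the bottom again. Then put the brush back upright in its stand with its guard disc resting on the stand's rim, and stand all the beakers upright in the drying cabinet's pull-out tray, drawing the tray out by its red handle. Last, push the tray fully home and only then turn the red handle clockwise as far as it goes to lock it, leaving the solder reel, the jar and the bottle where they are.

Things in the scene. Friction and masses are not known exactly. Their poses are not given: they have to be found in the camera images.
- beaker_green: Steel wash beaker with a green plastic rim band and faint residue on its inner floor. Round, 54 mm outside diameter, 75 mm tall, wall 3 mm, bore 48 mm, inner floor 4 mm above the underside, about 160 g, loose. Origin: centre of its underside; z up along its axis. May be absent (then None).
- beaker_yellow: Steel wash beaker with a yellow plastic rim band and light brown residue on its inner floor. Round, 54 mm outside diameter, 75 mm tall, wall 3 mm, bore 48 mm, inner floor 4 mm above the underside, about 160 g, loose. Origin: centre of its underside; z up along its axis. May be absent (then None).
- beaker_red: Steel wash beaker with a red plastic rim band and dark brown residue on its inner floor. Round, 54 mm outside diameter, 75 mm tall, wall 3 mm, bore 48 mm, inner floor 4 mm above the underside, about 160 g, loose. Origin: centre of its underside; z up along its axis. May be absent (then None).
- brush: Beaker brush, 190 mm long, about 110 g, hanging in its stand. From the tip up: bristle tuft 40 mm wide, 70 mm long (bristles give way; only a 20 mm core is solid), wire neck, blue guard disc 66 mm wide at 85 to 91 mm, plain round blue handle 18 mm thick with a white band, up to 190 mm. Origin: the tip; z from tip to handle end (up as it hangs). Grip the handle from above, tool down.
- brush_tip (a point): Lower end of the bristle tuft (the brush's origin).
- brush_grip (a point): Point on the handle's axis 160 mm above the tip (30 mm below the handle's top end), where the fingers can grip it.
- brush_stand: Grey round stand, fixed, 95 mm tall, 64 mm outside and 52 mm bore, with a thin 76 mm foot. Origin: centre of its underside. The brush hangs in it with the guard disc flat on the rim, the tip then being 10 mm above the stand's underside.
- cabinet: Low drying cabinet, fixed: grey box with clear roof, 190 mm deep (x), 280 mm wide (y), 117 mm high. Origin: centre of its underside, on the bench; its open front is the face at x = -95 mm, towards the robot. A steel keeper 10 mm high stands on the roof in the middle of the front edge. Ceiling inside 107 mm above the bench.
- tray (a joint): Travel of the pull-out tray, m: 0 fully home, 0.16 fully drawn out along the cabinet's -x. It starts partly out and stays where it is left (about 2 N of friction, no spring).
- tray_in (a point): Centre of the tray's floor, 16 mm above the bench, moving with the tray; axes as the cabinet's. Clear floor: 82 mm to the front panel (-x), 79 mm to the back (+x), 122 mm to each side (y). Side and back walls are 24 mm high; the white front panel is as high as the roof (117 mm). Fully out, the roof's edge is 78 mm behind this point. Three beakers fit side by side along y, 80 mm apart.
- latch (a joint): Angle of the red handle on top of the tray's front panel, rad: 0 unlocked (parallel to the front), 1.45 fully locked (pointing at the cabinet); grows clockwise seen from above. 0.06 N m of friction, no spring; starts below 0.2. Locked, its hook lies behind the keeper. It can lock only with the tray within 3 mm of home; turned too early, it stops the tray short.
- latch_grip (a point): Grip point of the red handle, on its vertical turning axis, 160 mm above the bench. The handle is a bar 12 mm thick (this point's x), 56 mm long (this point's y) and 30 mm high (144 to 174 mm above the bench); pinch it across x from above.
- solder_reel: Bystander: solder reel 54 mm across, 48 mm high, loose. Origin: centre of its underside.
- flux_jar: Bystander: small jar with a yellow cap, 44 mm across, 60 mm high, loose. Origin: centre of its underside.
- flux_bottle: Bystander: small bottle with a green cap, 36 mm across, 75 mm high, loose. Origin: centre of its underside.
Not all that is in view belongs to the job. Leave any blue or purple look-alike of the beaker_green alone. What is shaped like the beaker_yellow but blue is not meant.

How it is judged:
By the outcome, as a careful person would: the job done as asked, in the order asked, and still so for the second after the job is handed in, with the robot touching nothing.
Of beaker_green, beaker_yellow, beaker_red only 2 to 3 are there at a start; the rules pass over those that are not, and their reading is None.
At some moment in a run one of beaker_green, beaker_yellow, beaker_red may be knocked a few centimetres aside while the robot is not near it.
It also fails if it takes over 210 s, if anything falls off the work surface, if the arm or the gripper's body presses on something with over 40 N, if the wrist force passes 120 N, or if a joint passes its speed limit or range.

ROBOT

A 6-joint arm with a two-finger parallel gripper is mounted at the origin on the work surface. World frame = base frame: x ahead of the robot, y to its left, z up, the work surface at z = 0. Lengths are in mm, angles in rad, forces in N, time in s.
With the tool pointing down it reaches from about 275 to 750 mm from the base axis. Payload 10.2 kg.
Tool frame: the origin (TCP) lies between the finger pads; the fingertips stand 8 mm ahead of it and the grasp point (between the pads) lies 11 mm behind it; z points along the fingers, y is the line along which they close (so a half turn about z gives the same grasp; the last joint's range is limited). The gripper opens to 85 mm and grips with 20 to 120 N. Pads are 22 mm wide; open, the fingers measure 114 mm over their backs; the gripper's body (76 mm by 85 mm) begins 54 mm behind the grasp point. The pads swing forward as they close: fully open they stand 13 mm farther back than shut.
Start: joints at [-1.425, 0.313, 1.498, -0, 1.331, -0.223], TCP at [189.248, -489.71, 239.294] pointing down, gripper open.
Joint ranges: [-2.94, 2.94], [-0.97, 2.17], [0.19, 2.56], [-1.23, 4.37], [0.02, 3.11], [-2.88, 2.88]. Speed limits (rad/s): [2.39, 2.39, 3.01, 3.14, 3.14, 3.14].

INTERFACE

Orientations are given as a unit quaternion [w, x, y, z].
In Python, from rig import * gives the robot as it stands.
- The arm moves only by the shell command python3 -m handwheel 'ROWS' [FORCE]. ROWS is JSON, a list that holds one entry, the list of rows, each a list of 7 numbers: the shift along the world's x, y, z in mm, then the turn, a rotation vector about the world's x, y, z in degrees, then the opening, from -1 (shut) to 1 (fully open). A call has 1 to 8 rows; each row shifts and turns the commanded pose from where the row before left it; what a row does not reach is not made up. A row lasts 1/8 s, in which the tool goes at most 62.5 mm and 10.7 degrees, less where a joint would pass 70% of its speed; a pose out of reach is approached as far as the arm can. A call is refused whole if a number of a shift passes 62.5 or a number of a turn 10.7, either way. A call with a gripper value outside its range is refused whole. The fingers move at their own pace and stop on an object; FORCE is the grip in N (left out, the last holds). Time passes only in rows, so rows that do not move let the fingers close. It gives the time, the measured TCP pose, the force, the opening and the grip force at its end, in the units of the state.
- sense(): the state, without advancing time (a new reading comes with each control period).
- capture(name): name is "side" or "top" or "wrist"; returns a dict with "image" (420x560x3 uint8, red, green, blue), "fx", "fy", "cx", "cy" (pixels), "rvec" (rotation vector, rad) and "tvec" (3), from world to camera coordinates, as OpenCV has them; the wrist camera has in their place "hand_eye" (4x4, takes a point from camera to tool coordinates, whose origin is the TCP and whose axes are the flange's). Camera axes: x right, y down, z forward; pixel columns grow to the right and rows downward; lengths in mm; the calibration is good to about 2 mm. The wrist camera is an equidistant fisheye: a pixel r from the principal point sees the ray r / f radians off the axis. A picture is of the moment at which its call begins: read the wrist's pose just before it. There is no depth.
- finish_job(): hands the job in; it is judged then, once.
The state is a dict: "time_s": time; "joints": joint angles; "dq": joint speeds; "tau": joint torques, N m; "eef_pos": TCP position; "ee_rot": TCP orientation; "force": force on the tool from outside, world axes, zero at the start; "wrist_torque": the same for the moment, N m; "grip_width": opening from 0.0 (shut) to 1.0 (fully open); "grip_force": force on a finger pad.
Only numpy, scipy, OpenCV 4.12 (cv2) and the standard library are available. Lean on these libraries where they do the work, as an engineer would, in place of code of your own. Each camera call takes 0.05 s, during which the arm holds its last target. There are 200 camera calls.

## Working session

There is one attempt and no reset: what is moved stays moved. The work goes in short steps, Python scripts to look and compute and a shell command to move; the robot and the scene stay as the last step left them, time stands still between calls to the robot, and variables do not carry over. Pictures are saved under pics/ and viewed, at most 14 in all, crops included, and the job is handed in when it is done.

```bash
ls; mkdir -p pics
cat > h.py <<'E'
from rig import *
import numpy as np, cv2
from scipy.spatial.transform import Rotation as R
def snap(n,f):
    s=sense(); c=capture(n); c['s']=s
    cv2.imwrite('pics/'+f+'.png',c['image'][:,:,::-1]); np.save('pics/'+f+'.npy',c,allow_pickle=True); return c
def load(f): return np.load('pics/'+f+'.npy',allow_pickle=True).item()
def ray(c,u,v):
    x=(u-c['cx'])/c['fx'];y=(v-c['cy'])/c['fy']
    if 'hand_eye' in c:
        r=np.hypot(x,y);k=np.sin(r)/r if r>1e-9 else 1
        d=np.array([x*k,y*k,np.cos(r)]);H=np.array(c['hand_eye']);w,a,b,e=c['s']['ee_rot'];Q=R.from_quat([a,b,e,w]).as_matrix()
        return Q@H[:3,3]+np.array(c['s']['eef_pos']),Q@H[:3,:3]@d
    M=cv2.Rodrigues(np.array(c['rvec'],float))[0]
    return -M.T@np.array(c['tvec'],float).ravel(), M.T@np.array([x,y,1])
def onz(c,u,v,z):
    o,d=ray(c,u,v); return o+d*(z-o[2])/d[2]
def proj(c,p):
    M=cv2.Rodrigues(np.array(c['rvec'],float))[0]; q=M@np.array(p,float)+np.array(c['tvec'],float).ravel()
    return c['fx']*q[0]/q[2]+c['cx'],c['fy']*q[1]/q[2]+c['cy']
E
python3 - <<'E'
from h import *
a=snap('top','top0');b=snap('side','side0')
for c in(a,b):
    print({k:c[k] for k in c if k not in('image','s')}, ray(c,280,210))
s=sense();print(s)
E
```

```text
pics
{'fx': 429.2971275826424, 'fy': 429.2971275826424, 'cx': 276.5665512539176, 'cy': 220.0612514660893, 'rvec': array([ 2.12553189, -2.11123097,  0.167199  ]), 'tvec': array([ -98.83876645,  563.39953914, 1109.98981489])} (array([ 358.27339209, -120.04668824, 1190.16574508]), array([ 0.20061813,  0.01369129, -0.97988681]))
{'fx': 442.1906245921641, 'fy': 442.1906245921641, 'cx': 277.6839453180704, 'cy': 208.42060392743647, 'rvec': array([ 2.2915787 , -0.31826744,  0.15507488]), 'tvec': array([-561.18883812,  126.67865142, 1275.06834206])} (array([ 291.97832274, -977.3535944 ,  957.23992825]), array([ 0.21606102,  0.70528646, -0.67522503]))
{'time_s': 0.1, 'joints': array([-1.42536326e+00,  3.13365516e-01,  1.49834749e+00, -9.49137697e-06,
        1.33095115e+00, -2.23409305e-01]), 'dq': array([-0.00102628, -0.00208228, -0.00240047,  0.0017492 , -0.00042109,
        0.00111012]), 'tau': array([ 1.69384686e-03, -4.12895823e+01, -2.60146308e+01, -2.47175503e-04,
        2.99463398e-03, -8.32423495e-06]), 'eef_pos': array([ 189.23272333, -489.48979561,  238.81201319]), 'ee_rot': array([-5.35524688e-04,  9.83042209e-01,  1.83378648e-01,  1.62769442e-05]), 'force': array([0.41287427, 0.00285629, 0.57054737]), 'wrist_torque': array([-0.022922  , -0.03689914, -0.0414031 ]), 'grip_force': 0.0, 'grip_width': 1.002742904318742}
```

```bash
python3 -m handwheel 2>&1 | head -20
```

```text
invalid input
```

View pics/top0.png

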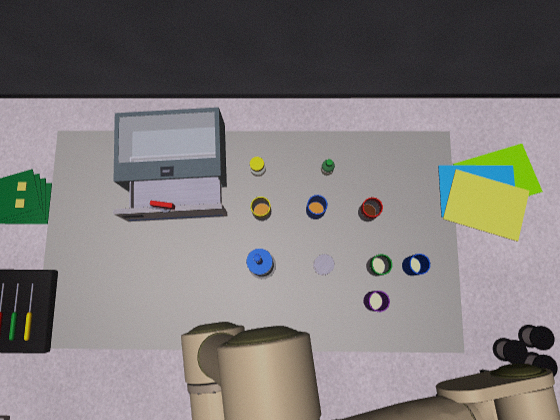

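View pics/side0.png

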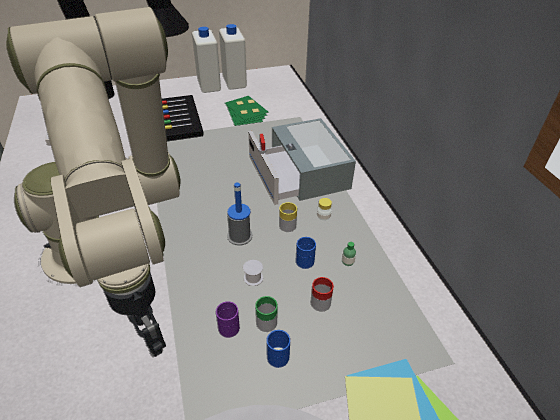

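Top view: cabinet at upper left, with the tray partly out and its red handle at (161,204). Beaker rims are yellow (261,208), red (372,208) and green (379,265). The look-alikes are blue (316,207), blue (416,264) and purple (376,301). The brush is at (260,262), reel (324,264), jar (257,165), bottle (328,167). All three beakers are present, and the side view agrees.

```bash
cat >> h.py <<'E'
HUE={'green':(45,80),'yellow':(18,32),'red':(172,8),'blue':(98,122)}
def mask(c,col,smin=110,vmin=50):
    h=cv2.cvtColor(c['image'],cv2.COLOR_RGB2HSV); lo,hi=HUE[col]
    H=h[...,0]; m=(H>=lo)&(H<=hi) if lo<hi else (H>=lo)|(H<=hi)
    return (m&(h[...,1]>smin)&(h[...,2]>vmin)).astype(np.uint8)
def blobs(c,col,amin=25,**k):
    n,l,st,ce=cv2.connectedComponentsWithStats(mask(c,col,**k)); 
    return [(st[i][4],ce[i],st[i][:4],l==i) for i in range(1,n) if st[i][4]>=amin]
def rimfit(c,m,z,r=None):
    """circle through hull of blob cast on plane z"""
    ct=np.vstack(cv2.findContours(m.astype(np.uint8),cv2.RETR_EXTERNAL,cv2.CHAIN_APPROX_NONE)[0])
    p=np.array([onz(c,u,v,z)[:2] for u,v in ct[:,0]],np.float32)
    (x,y),rr=cv2.minEnclosingCircle(p); return x,y,rr
E
python3 - <<'E'
from h import *
for f in('top0','side0'):
  c=load(f)
  for col,z in(('green',75),('yellow',75),('red',75),('blue',98)):
    for a,ce,bb,m in blobs(c,col):
      if f=='top0' and not(50<ce[0]<450 and 130<ce[1]<320): continue
      if f=='side0' and not(160<ce[0]<400 and 120<ce[1]<370): continue
      print(f,col,a,ce.round(1),bb,np.round(rimfit(c,m,160 if ce[0]<200 and f=='top0' else z),1))
# cabinet roof corners, tray panel
c=load('top0')
print('jar etc',[ (n,onz(c,*p,z).round(0)) for n,p,z in(('jar',(257,162),60),('bottle',(328,165),75),('reel',(324,264),48),('keeper',(167,171),120),('roofFL',(116,184),117),('roofFR',(224,178),117),('roofBL',(115,114),117),('roofBR',(220,109),117),('latch',(162,204.5),174))])
E
```

```text
top0 green 82 [327.9 164.5] [323 159  11  12] [ 711.6 -232.4   16.6]
top0 green 81 [381.1 264.2] [371 254  21  21] [ 446.1 -366.6   27. ]
top0 yellow 163 [256.5 163.5] [250 157  14  14] [714.8 -39.9  19.9]
top0 yellow 162 [260.2 207.3] [250 197  21  21] [595.2 -51.4  28.4]
top0 red 157 [371.5 208. ] [361 197  22  22] [ 594.5 -346.2   29.5]
top0 red 128 [161.2 204.2] [150 200  25   9] [581.8 185.8  31.5]
top0 blue 213 [316.6 205.7] [307 195  21  24] [ 591.8 -199.2   31.9]
top0 blue 506 [259.  261.2] [247 249  26  26] [449.  -52.4  33. ]
top0 blue 312 [416.1 264.5] [402 254  28  21] [ 445.1 -448.1   35.1]
side0 green 46 [350.4 245.6] [347 242   8   8] [ 719.7 -244.8   14.4]
side0 green 284 [266.  307.9] [256 296  21  25] [ 446.  -377.4   34.3]
side0 yellow 29 [168.1 126.4] [165 124   7   5] [303.8 495.6  16.6]
side0 yellow 123 [324.7 203.3] [319 198  13  12] [713.8 -63.7  25.8]
side0 yellow 230 [288.  211.2] [280 202  17  19] [594.9 -65.3  39.5]
side0 red 63 [262.1 141.8] [260 134   5  17] [611.5 306.   51. ]
side0 red 298 [322.2 288.1] [312 277  22  23] [ 593.5 -357.4   35. ]
side0 blue 366 [238.4 208.6] [227 191  23  29] [456.7 -24.9  62.6]
side0 blue 526 [305.4 252. ] [296 237  20  32] [ 588.6 -253.8   54.8]
side0 blue 718 [277.9 347.8] [267 330  23  38] [ 440.3 -498.7   44.2]
jar etc [('jar', array([724., -40.,  60.])), ('bottle', array([ 711., -233.,   75.])), ('reel', array([ 447., -222.,   48.])), ('keeper', array([680., 190., 120.])), ('roofFL', array([645., 322., 117.])), ('roofFR', array([662.,  41., 117.])), ('roofBL', array([839., 339., 117.])), ('roofBR', array([853.,  57., 117.])), ('latch', array([579., 182., 174.]))]
```

Run:
```python
from h import *
c=load('top0')['image'][95:230,90:290];d=load('side0')['image'][100:255,200:400]
o=np.vstack([cv2.resize(c,(800,540))[:300],cv2.resize(d,(800,620))[:300]])
cv2.imwrite('pics/crop.png',o[:,:,::-1])
```

```text
(no output)
```

View pics/crop.png

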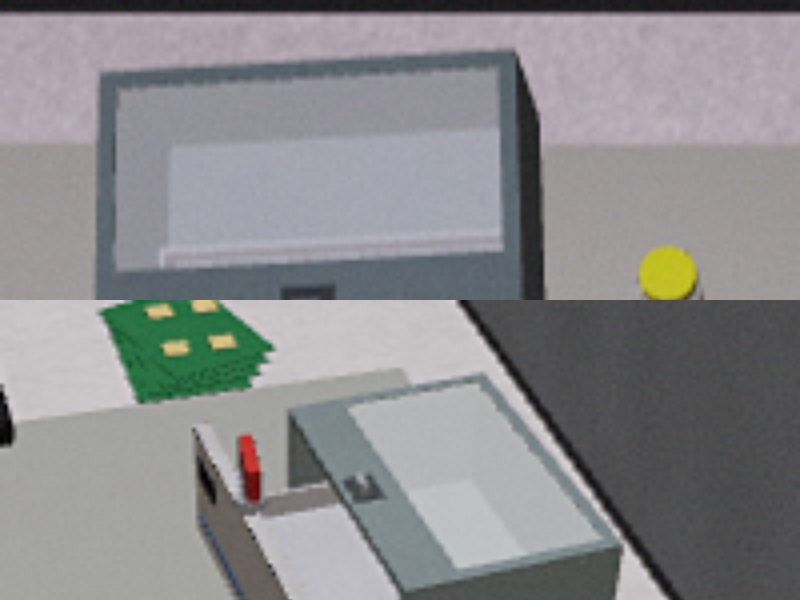

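```bash
python3 -m handwheel '[[[28,54,5,0,0,9],[28,54,5,0,0,9],[28,54,5,0,0,9],[28,54,5,0,0,9],[28,54,5,0,0,9],[28,54,5,0,0,9],[28,54,5,0,0,9],[28,54,5,0,0,9]]]'
python3 -m handwheel '[[[0,0,0,0,0,0,1],[0,0,0,0,0,0,1]]]'
python3 - <<'E'
from h import *
c=snap('wrist','w0');s=c['s'];print(s['eef_pos'],s['ee_rot'],s['joints']);print(c['fx'],c['cx'],c['cy'],c['hand_eye'])
E
```

```text
time_s: 0.35
eef_pos: [189.3, -489.6, 239.2]
ee_rot: [-0.0, 0.983, 0.183, 0.0]
force: [0.0, 0.8, -0.3]
grip_width: 1.0
grip_force: 0.0
[ 189.26031056 -489.64645842  239.1785891 ] [-1.51207875e-04  9.83045353e-01  1.83362510e-01  1.65712452e-05] [-1.42536905e+00  3.13020204e-01  1.49784345e+00  2.19607666e-05
  1.33103248e+00 -2.23389690e-01]
325.19226210127806 282.05322034399126 211.3483524640317 [[ 3.15270524e-05 -9.64905265e-01 -2.62598225e-01  6.61152645e+01]
 [ 9.99999892e-01  1.52257214e-04 -4.39404109e-04  3.42990188e-01]
 [ 4.63965812e-04 -2.62598183e-01  9.64905166e-01 -1.35071781e+02]
 [ 0.00000000e+00  0.00000000e+00  0.00000000e+00  1.00000000e+00]]invalid input at $[0][0]: expected 7 numbers
```

Missing opening value; resend.

```bash
python3 -m handwheel '[[[28,54,5,0,0,9,1],[28,54,5,0,0,9,1],[28,54,5,0,0,9,1],[28,54,5,0,0,9,1],[28,54,5,0,0,9,1],[28,54,5,0,0,9,1],[28,54,5,0,0,9,1],[28,54,5,0,0,9,1]]]'
python3 -m handwheel '[[[0,0,0,0,0,0,1],[0,0,0,0,0,0,1]]]'
python3 - <<'E'
from h import *
c=snap('wrist','w0');s=c['s'];print(s['ee_rot'],s['joints'])
E
```

```text
time_s: 1.4
eef_pos: [413.8, -55.8, 279.7]
ee_rot: [0.0, 0.686, 0.728, 0.0]
force: [-0.1, -1.2, 0.2]
grip_width: 1.0
grip_force: 0.0
time_s: 1.65
eef_pos: [413.1, -58.0, 279.2]
ee_rot: [-0.0, 0.688, 0.726, -0.0]
force: [0.5, -0.2, -0.4]
grip_width: 1.001
grip_force: 0.0
[-6.43654918e-05  6.87733241e-01  7.25963460e-01 -1.99735034e-04] [-4.21822988e-01  4.02950118e-02  1.72052905e+00 -3.40667297e-04
  1.38102203e+00 -4.75830966e-01]
```

View pics/w0.png

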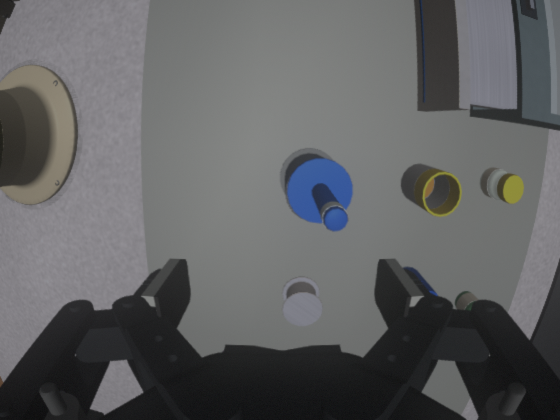

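Wrist view: brush disc centre near (320,190), handle top (335,218), yellow rim at (438,194), tray at upper right.

Run:
```python
from h import *
c=load('w0')
print('disc',onz(c,320,190,101),'handle top',onz(c,335,217.5,200),'yellow',onz(c,438,193,75))
for col,z in(('blue',101),('yellow',75)):
  for a,ce,bb,m in blobs(c,col,100): print(col,a,ce,np.round(rimfit(c,m,z),1))
```

```text
disc [450.01511987 -53.29014617 101.        ] handle top [449.30150692 -52.67604503 200.        ] yellow [592.66087284 -52.47959251  75.        ]
blue 2844 [317.76300985 187.12623066] [449.7 -54.   32.7]
blue 432 [335.18287037 218.58101852] [467.9 -81.8  12.5]
yellow 466 [438.71030043 193.45708155] [596.5 -50.4  29.7]
yellow 469 [512.51385928 188.57142857] [706.5 -37.2  20.3]
```

```bash
python3 -m handwheel '[[[36.5,5,0,0,0,0,1],[0,0,0,0,0,0,1],[0,0,-60,0,0,0,1],[0,0,-60,0,0,0,0.2],[0,0,0,0,0,0,-1],[0,0,0,0,0,0,-1],[0,0,0,0,0,0,-1],[0,0,0,0,0,0,-1]]]' 70
python3 -m handwheel '[[[0,0,0,0,0,0,-1],[0,0,0,0,0,0,-1],[0,0,0,0,0,0,-1]]]'
```

```text
time_s: 2.7
eef_pos: [450.6, -53.5, 161.8]
ee_rot: [0.002, 0.688, 0.726, 0.0]
force: [-2.4, -1.8, 6.2]
grip_width: 0.195
grip_force: 67.9
time_s: 3.08
eef_pos: [450.6, -53.5, 161.8]
ee_rot: [0.002, 0.688, 0.726, 0.0]
force: [-2.6, -1.3, 6.8]
grip_width: 0.193
grip_force: 67.9
```

```bash
python3 -m handwheel '[[[0,0,20,0,0,0,-1],[0,0,45,0,0,0,-1],[0,0,50,0,0,0,-1],[0,-60,0,0,0,0,-1],[0,-60,0,0,0,0,-1],[0,-60,0,0,0,0,-1],[0,-30,0,0,0,0,-1],[0,0,0,0,0,0,-1]]]'
python3 - <<'E'
from h import *
c=snap('wrist','w1');b=snap('side','s1');print(c['s']['eef_pos'])
cv2.imwrite('pics/v1.png',np.hstack([c['image'],b['image']])[:,:,::-1][::1,::1]) 
im=np.hstack([c['image'],b['image']]);cv2.imwrite('pics/v1.png',cv2.resize(im,(800,300))[:,:,::-1])
for a,ce,bb,m in blobs(c,'green',60): print(a,ce,np.round(rimfit(c,m,75),1))
t=snap('top','t1')
for col in('green','yellow','red'):
  for a,ce,bb,m in blobs(t,col,40): 
    if 230<ce[0]<440 and 150<ce[1]<320: print(col,a,ce,np.round(rimfit(t,m,75),1))
E
```

```text
time_s: 4.08
eef_pos: [449.4, -264.4, 275.4]
ee_rot: [0.001, 0.689, 0.725, -0.0]
force: [-0.4, 1.4, -1.5]
grip_width: 0.19
grip_force: 68.3
[ 449.44720198 -264.43789204  275.37883573]
89 [502.04494382 181.52808989] [ 720.7 -237.7    7.7]
green 83 [327.87951807 164.5060241 ] [ 711.7 -232.2   16.5]
yellow 164 [256.5 163.5] [714.8 -39.9  19.9]
yellow 178 [260.15168539 207.33146067] [595.2 -51.4  28.4]
```

View pics/v1.png

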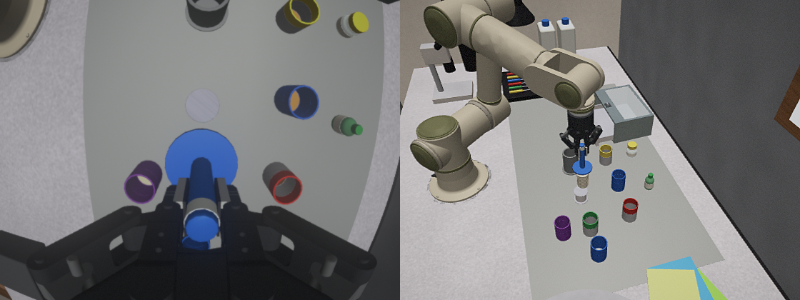

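Wrist: the brush hangs straight in the fingers. Side: green at roughly (590,224) in the montage, undisturbed. Check green's position against the side view.

```bash
cat >> h.py <<'E'
def rimpts(x,y,z=75,r=27): 
    a=np.linspace(0,2*np.pi,72); return np.c_[x+r*np.cos(a),y+r*np.sin(a),0*a+z]
def ext(c,x,y):
    p=np.array([proj(c,q) for q in rimpts(x,y)]); return np.round([p[:,0].min(),p[:,0].max(),p[:,1].min(),p[:,1].max()],1)
def bbs(c,col,amin=40):
    return [(a,[b[0],b[0]+b[2]-1,b[1],b[1]+b[3]-1]) for a,ce,b,m in blobs(c,col,amin)]
E
python3 - <<'E'
from h import *
t=load('top0');s=load('side0');s1=load('s1')
for col,x,y in(('green',446,-366.6),('yellow',595,-51.4),('red',594.5,-346.2)):
  print(col,ext(t,x,y),ext(s,x,y)); print(bbs(t,col)); print(bbs(s,col)); print(bbs(s1,col))
E
```

```text
green [370.7 391.7 253.4 274.4] [253.7 276.3 294.9 313.7]
[(np.int32(82), [np.int32(323), np.int32(333), np.int32(159), np.int32(170)]), (np.int32(2243), [np.int32(0), np.int32(51), np.int32(170), np.int32(223)]), (np.int32(81), [np.int32(371), np.int32(391), np.int32(254), np.int32(274)]), (np.int32(137), [np.int32(9), np.int32(15), np.int32(312), np.int32(340)])]
[(np.int32(707), [np.int32(225), np.int32(267), np.int32(96), np.int32(125)]), (np.int32(46), [np.int32(347), np.int32(354), np.int32(242), np.int32(249)]), (np.int32(284), [np.int32(256), np.int32(276), np.int32(296), np.int32(320)])]
[(np.int32(68), [np.int32(152), np.int32(170), np.int32(119), np.int32(124)]), (np.int32(44), [np.int32(347), np.int32(354), np.int32(242), np.int32(249)]), (np.int32(283), [np.int32(256), np.int32(276), np.int32(296), np.int32(320)])]
yellow [249.9 270.2 196.9 216.8] [277.2 295.3 201.8 214. ]
[(np.int32(163), [np.int32(250), np.int32(263), np.int32(157), np.int32(170)]), (np.int32(3913), [np.int32(443), np.int32(528), np.int32(170), np.int32(240)]), (np.int32(72), [np.int32(17), np.int32(25
[... 571 characters left out ...]
t32(130)]), (np.int32(121), [np.int32(319), np.int32(331), np.int32(198), np.int32(209)]), (np.int32(230), [np.int32(280), np.int32(296), np.int32(202), np.int32(220)])]
red [361.3 381.8 197.5 217.5] [309.6 331.2 275.7 293. ]
[(np.int32(157), [np.int32(361), np.int32(382), np.int32(197), np.int32(218)]), (np.int32(128), [np.int32(150), np.int32(174), np.int32(200), np.int32(208)])]
[(np.int32(63), [np.int32(260), np.int32(264), np.int32(134), np.int32(150)]), (np.int32(298), [np.int32(312), np.int32(333), np.int32(277), np.int32(299)])]
[(np.int32(73), [np.int32(151), np.int32(169), np.int32(114), np.int32(119)]), (np.int32(302), [np.int32(312), np.int32(333), np.int32(277), np.int32(299)])]
```

```bash
python3 -m handwheel '[[[-1,-50,0,0,0,0,-1],[-1.5,-52,0,0,0,0,-1],[0,0,0,0,0,0,-1],[0,0,-40,0,0,0,-1],[0,0,-40,0,0,0,-1],[0,0,-26,0,0,0,-1],[0,0,-6,0,0,0,-1],[0,0,0,0,0,0,-1]]]'
python3 - <<'E'
from h import *
c=snap('side','s2');print(sense()['eef_pos'],bbs(c,'green'))
im=c['image'][150:360,180:380];w=capture('wrist')['image']
cv2.imwrite('pics/v2.png',np.hstack([cv2.resize(im,(400,420)),cv2.resize(w,(400,420))])[:,:,::-1])
E
```

```text
time_s: 5.22
eef_pos: [447.8, -364.2, 163.4]
ee_rot: [0.001, 0.687, 0.727, -0.0]
force: [0.4, -0.1, -0.9]
grip_width: 0.192
grip_force: 68.5
[ 447.87498557 -364.55456996  163.81738108] [(np.int32(711), [np.int32(225), np.int32(267), np.int32(96), np.int32(125)]), (np.int32(48), [np.int32(347), np.int32(355), np.int32(242), np.int32(252)]), (np.int32(140), [np.int32(256), np.int32(276), np.int32(305), np.int32(320)])]
```

View pics/v2.png

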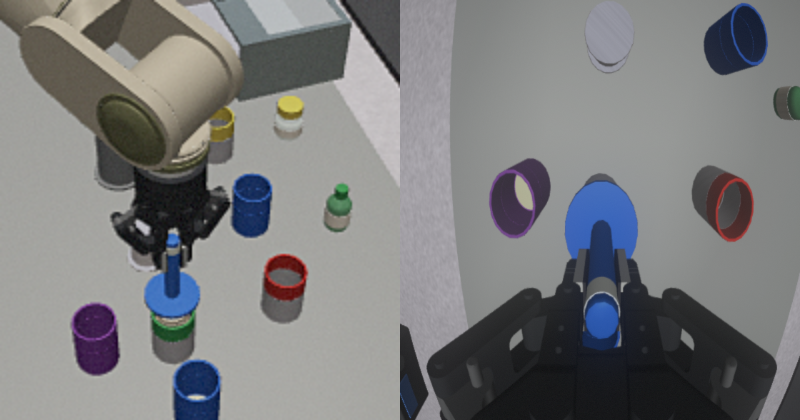

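The brush stands inside the green beaker, which hasn't moved. Now stroke it.

```bash
python3 -m handwheel '[[[0,0,-5,0,0,0,-1],[0,0,-3,0,0,0,-1],[0,0,0,0,0,0,-1],[0,0,0,0,0,0,-1]]]'
```

```text
time_s: 5.82
eef_pos: [447.4, -364.9, 154.8]
ee_rot: [0.001, 0.688, 0.726, -0.0]
force: [0.0, 0.5, 4.8]
grip_width: 0.19
grip_force: 69.0
```

```bash
python3 -m handwheel '[[[0,0,36,0,0,0,-1],[0,0,35,0,0,0,-1],[0,0,0,0,0,0,-1],[0,0,0,0,0,0,-1]]]';python3 -m handwheel '[[[0,0,-36,0,0,0,-1],[0,0,-35,0,0,0,-1],[0,0,0,0,0,0,-1],[0,0,0,0,0,0,-1]]]'; python3 -m handwheel '[[[0,0,60,0,0,0,-1],[0,0,60,0,0,0,-1],[0,0,0,0,0,0,-1]]]'
python3 - <<'E'
from h import *
c=snap('side','s3');print(sense()['eef_pos'],sense()['force'])
for k in('green','yellow','red'): print(k,bbs(c,k))
E
```

```text
time_s: 6.32
eef_pos: [446.9, -364.4, 224.0]
ee_rot: [-0.001, 0.688, 0.726, 0.0]
force: [-0.2, 0.4, -1.4]
grip_width: 0.191
grip_force: 68.5
time_s: 6.82
eef_pos: [447.0, -364.4, 153.5]
ee_rot: [-0.001, 0.688, 0.726, 0.0]
force: [-0.5, -0.3, -1.3]
grip_width: 0.193
grip_force: 69.2
time_s: 7.2
eef_pos: [448.2, -365.7, 279.1]
ee_rot: [0.005, 0.687, 0.726, -0.001]
force: [-0.0, -0.5, -2.1]
grip_width: 0.193
grip_force: 69.3
[ 447.53358017 -364.95021592  275.7731337 ] [ 0.00736447  0.16170897 -2.22595952]
green [(np.int32(45), [np.int32(347), np.int32(354), np.int32(242), np.int32(249)]), (np.int32(281), [np.int32(256), np.int32(276), np.int32(296), np.int32(320)])]
yellow [(np.int32(73), [np.int32(153), np.int32(171), np.int32(125), np.int32(130)]), (np.int32(123), [np.int32(319), np.int32(331), np.int32(198), np.int32(209)])]
red [(np.int32(300), [np.int32(312), np.int32(333), np.int32(277), np.int32(299)])]
```

The second bottom contact is doubtful, so I'll repeat, checking force at the bottom.

```bash
python3 -m handwheel '[[[-0.5,-1,-50,0,0,0,-1],[0,0,-50,0,0,0,-1],[0,0,-20,0,0,0,-1],[0,0,0,0,0,0,-1],[0,0,0,0,0,0,-1]]]'; python3 -m handwheel '[[[0,0,-2,0,0,0,-1],[0,0,0,0,0,0,-1],[0,0,0,0,0,0,-1]]]'; python3 -m handwheel '[[[0,0,-2,0,0,0,-1],[0,0,0,0,0,0,-1],[0,0,0,0,0,0,-1]]]'
```

```text
time_s: 7.88
eef_pos: [446.7, -365.7, 154.4]
ee_rot: [-0.0, 0.688, 0.726, 0.0]
force: [-0.1, 0.6, -1.3]
grip_width: 0.195
grip_force: 69.3
time_s: 8.25
eef_pos: [446.8, -365.7, 152.5]
ee_rot: [0.0, 0.688, 0.726, -0.0]
force: [0.5, 0.6, -0.4]
grip_width: 0.194
grip_force: 69.3
time_s: 8.62
eef_pos: [446.7, -365.7, 150.3]
ee_rot: [-0.0, 0.688, 0.726, 0.0]
force: [0.9, -0.2, -1.0]
grip_width: 0.19
grip_force: 69.3
```

```bash
python3 -m handwheel '[[[0,0,-1,0,0,0,-1],[0,0,0,0,0,0,-1],[0,0,0,0,0,0,-1]]]';  python3 - <<'E'
from h import *
c=snap('side','s4');w=snap('wrist','w4');p=sense()['eef_pos'];print(p)
h=blobs(c,'blue',30)
for a,ce,bb,m in h:
  if ce[1]<330: print(a,ce,bb)
for z in(89,92,95,98,101): print(z,np.round(np.array([proj(c,q) for q in rimpts(447,-365.7,z,33)]).max(0),1),np.round(np.array([proj(c,q) for q in rimpts(447,-365.7,z,33)]).min(0),1))
cv2.imwrite('pics/v4.png',np.hstack([cv2.resize(c['image'][210:340,220:320],(400,520)),cv2.resize(w['image'][100:380,180:390],(390,520))])[:,:,::-1])
E
```

```text
time_s: 9.0
eef_pos: [446.8, -365.7, 149.3]
ee_rot: [0.0, 0.688, 0.726, 0.0]
force: [-0.1, -0.2, -1.5]
grip_width: 0.192
grip_force: 69.3
[ 446.75375547 -365.73197994  149.32656204]
85 [231.01176471  28.68235294] [226  24  10  10]
92 [203.29347826  31.33695652] [198  27  11  10]
528 [305.43371212 252.01325758] [296 237  20  32]
35 [265.97142857 272.54285714] [263 269   7   8]
545 [266.02201835 298.0293578 ] [253 280  27  31]
89 [279.2 311.9] [251.4 289. ]
92 [279.2 311.2] [251.3 288.2]
95 [279.2 310.4] [251.3 287.5]
98 [279.2 309.7] [251.2 286.7]
101 [279.2 308.9] [251.2 285.9]
```

View pics/v4.png

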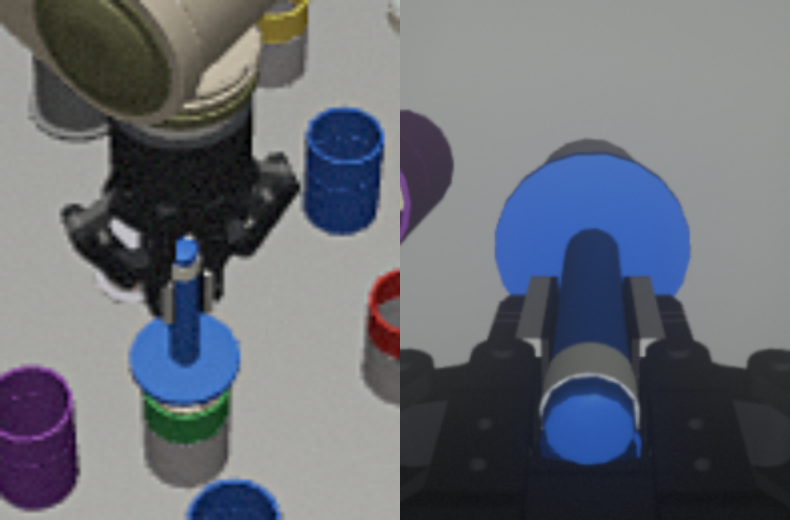

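```bash
cat >> h.py <<'E'
def handle_top(c):
    """lowest bright-blue blob in the wrist view -> tool coords on plane x=0"""
    h=cv2.cvtColor(c['image'],cv2.COLOR_RGB2HSV); m=((abs(h[...,0].astype(int)-108)<14)&(h[...,1]>120)&(h[...,2]>120)).astype(np.uint8)
    n,l,st,ce=cv2.connectedComponentsWithStats(m)
    out=[]
    for i in range(1,n):
        if st[i][4]<300 or abs(ce[i][0]-281)>25: continue
        x=(ce[i][0]-c['cx'])/c['fx'];y=(ce[i][1]-c['cy'])/c['fy'];r=np.hypot(x,y);k=np.sin(r)/r
        H=np.array(c['hand_eye']);o=H[:3,3];d=H[:3,:3]@np.array([x*k,y*k,np.cos(r)])
        out.append((st[i][4],np.round(ce[i],1),np.round(o-d*o[0]/d[0],1)))
    return out
E
python3 - <<'E'
from h import *
for f in('w1','w4'): print(f,handle_top(load(f)))
E
```

```text
w1 [(np.int32(5248), array([281.3, 217.5]), array([ 0. , -0.7, 90.9])), (np.int32(1371), array([282.1, 320.2]), array([  0. ,  -0.1, -38.7]))]
w4 [(np.int32(5403), array([283.4, 219. ]), array([ 0. ,  0.8, 86.8])), (np.int32(1468), array([282.1, 330.6]), array([  0. ,  -0.1, -45. ]))]
```

The brush slid up 6 mm in the grip, so every descent did touch the bottom (tip now ≈4 mm). I'll grip harder and do one clean up/down.

```bash
python3 -m handwheel '[[[0,0,0,0,0,0,-1],[0,0,20,0,0,0,-1],[0,0,26,0,0,0,-1],[0,0,26,0,0,0,-1],[0,0,0,0,0,0,-1],[0,0,0,0,0,0,-1]]]' 110;python3 -m handwheel '[[[0,0,-20,0,0,0,-1],[0,0,-30,0,0,0,-1],[0,0,-16,0,0,0,-1],[0,0,-5,0,0,0,-1],[0,0,-1,0,0,0,-1],[0,0,0,0,0,0,-1],[0,0,0,0,0,0,-1]]]'
python3 - <<'E'
from h import *
print(handle_top(snap('wrist','w5')),sense()['eef_pos'])
E
```

```text
time_s: 9.85
eef_pos: [446.5, -365.4, 220.0]
ee_rot: [-0.001, 0.688, 0.726, 0.0]
force: [0.2, -1.0, -1.4]
grip_width: 0.183
grip_force: 107.1
time_s: 10.72
eef_pos: [446.9, -365.9, 149.9]
ee_rot: [0.001, 0.688, 0.726, -0.0]
force: [0.4, -0.6, -0.8]
grip_width: 0.182
grip_force: 107.1
[(np.int32(5414), array([283.5, 219.1]), array([ 0. ,  0.9, 86.6])), (np.int32(1460), array([282. , 330.3]), array([  0. ,  -0.1, -44.9]))] [ 446.86548964 -365.87067071  149.79369462]
```

```bash
python3 -m handwheel '[[[0,0,40,0,0,0,-1],[0,0,45,0,0,0,-1],[0,0,40,0,0,0,-1],[0,0,0,0,0,0,-1]]]';python3 -m handwheel '[[[24.5,52,0,0,0,0,-1],[24.5,52,0,0,0,0,-1],[24.5,52,0,0,0,0,-1],[24.5,52,0,0,0,0,-1],[24.5,52,0,0,0,0,-1],[12,27,0,0,0,0,-1],[0,0,0,0,0,0,-1],[0,0,0,0,0,0,-1]]]'
python3 - <<'E'
from h import *
w=snap('wrist','w6');s=snap('side','s6');t=snap('top','t6');print(handle_top(w),w['s']['eef_pos'])
for a,ce,bb,m in blobs(w,'yellow',60): print(a,ce,np.round(rimfit(w,m,75),1))
for k in('green','yellow','red'): print(k,[b for b in bbs(t,k) if 230<b[1][0]<440],[b for b in bbs(s,k) if b[1][0]>180 and b[1][2]>180])
E
```

```text
time_s: 11.28
eef_pos: [447.4, -366.4, 277.7]
ee_rot: [0.003, 0.687, 0.726, -0.0]
force: [0.6, -0.1, -2.0]
grip_width: 0.185
grip_force: 107.2
time_s: 12.28
eef_pos: [580.9, -79.3, 273.6]
ee_rot: [-0.0, 0.688, 0.726, -0.0]
force: [-0.5, -0.4, -1.8]
grip_width: 0.184
grip_force: 107.2
[(np.int32(5399), array([283.5, 219.1]), array([ 0. ,  0.9, 86.6])), (np.int32(1417), array([281.6, 330.3]), array([  0. ,  -0.2, -44.8]))] [580.85630936 -79.34376897 273.57232463]
991 [299.59233098 155.91321897] [598.8 -52.7  26.5]
837 [408.2437276  159.92353644] [715.2 -38.7  19. ]
green [(np.int32(85), [np.int32(322), np.int32(333), np.int32(159), np.int32(170)]), (np.int32(83), [np.int32(370), np.int32(391), np.int32(254), np.int32(274)])] [(np.int32(45), [np.int32(347), np.int32(354), np.int32(242), np.int32(249)]), (np.int32(281), [np.int32(256), np.int32(276), np.int32(296), np.int32(320)])]
yellow [] [(np.int32(123), [np.int32(319), np.int32(331), np.int32(198), np.int32(209)]), (np.int32(218), [np.int32(280), np.int32(296), np.int32(203), np.int32(220)])]
red [(np.int32(163), [np.int32(361), np.int32(382), np.int32(197), np.int32(218)])] [(np.int32(300), [np.int32(312), np.int32(333), np.int32(277), np.int32(299)])]
```

```bash
python3 -m handwheel '[[[16,27,0,0,0,0,-1],[0,0,0,0,0,0,-1],[0,0,-40,0,0,0,-1],[0,0,-40,0,0,0,-1],[0,0,-25,0,0,0,-1],[0,0,-13,0,0,0,-1],[0,0,-5,0,0,0,-1],[0,0,0,0,0,0,-1]]]'
python3 - <<'E'
from h import *
w=snap('wrist','w7');s=snap('side','s7');print(handle_top(w),w['s']['eef_pos'],w['s']['force'])
for k in('yellow',): print(k,[b for b in bbs(s,k) if b[1][0]>180 and b[1][2]>180])
E
```

```text
time_s: 13.42
eef_pos: [597.5, -52.0, 152.0]
ee_rot: [0.0, 0.688, 0.726, 0.0]
force: [-1.3, -0.3, -1.2]
grip_width: 0.184
grip_force: 107.3
[(np.int32(5413), array([283.5, 219.1]), array([ 0. ,  0.9, 86.6])), (np.int32(1437), array([281.6, 330.2]), array([  0. ,  -0.2, -44.8]))] [597.49448372 -52.02664917 151.9805171 ] [-1.26292246 -0.2766897  -1.23008552]
yellow [(np.int32(123), [np.int32(319), np.int32(331), np.int32(198), np.int32(209)]), (np.int32(123), [np.int32(279), np.int32(296), np.int32(208), np.int32(220)])]
```

Inside the beaker. Last 3 mm down, then the stroke.

```bash
python3 -m handwheel '[[[0,0,-2.5,0,0,0,-1],[0,0,0,0,0,0,-1],[0,0,0,0,0,0,-1]]]'; python3 -m handwheel '[[[0,0,20,0,0,0,-1],[0,0,26,0,0,0,-1],[0,0,26,0,0,0,-1],[0,0,0,0,0,0,-1],[0,0,0,0,0,0,-1]]]';python3 -m handwheel '[[[0,0,-20,0,0,0,-1],[0,0,-30,0,0,0,-1],[0,0,-17,0,0,0,-1],[0,0,-5,0,0,0,-1],[0,0,0,0,0,0,-1],[0,0,0,0,0,0,-1]]]'
python3 - <<'E'
from h import *
print(handle_top(snap('wrist','w8')),sense()['eef_pos'])
E
```

```text
time_s: 13.9
eef_pos: [597.3, -51.7, 148.9]
ee_rot: [0.0, 0.688, 0.726, 0.0]
force: [0.0, 0.7, -1.4]
grip_width: 0.182
grip_force: 107.3
time_s: 14.52
eef_pos: [596.9, -51.6, 219.5]
ee_rot: [-0.001, 0.688, 0.726, -0.0]
force: [-0.3, 0.3, -1.9]
grip_width: 0.184
grip_force: 107.5
time_s: 15.28
eef_pos: [597.6, -51.7, 149.6]
ee_rot: [0.001, 0.688, 0.726, 0.0]
force: [0.9, 0.2, -0.7]
grip_width: 0.184
grip_force: 110.1
[(np.int32(6021), array([282. , 213.3]), array([  0. ,  -0.2, 102.1])), (np.int32(988), array([282.2, 337.1]), array([  0. ,  -0. , -48.7]))] [597.55952322 -51.74219266 149.53777089]
```

Run:
```python
from h import *
s=snap('side','s8');w=snap('wrist','w8b');print(handle_top(w))
print([b for b in bbs(s,'yellow') if b[1][0]>180 and b[1][2]>180])
cv2.imwrite('pics/v8.png',np.hstack([cv2.resize(s['image'][140:250,230:350],(400,367)),cv2.resize(w['image'],(400,367))])[:,:,::-1])
```

```text
[(np.int32(6017), array([282. , 213.3]), array([  0. ,  -0.2, 102.1])), (np.int32(988), array([282.2, 337.1]), array([  0. ,  -0. , -48.7]))]
[(np.int32(122), [np.int32(319), np.int32(331), np.int32(198), np.int32(209)]), (np.int32(129), [np.int32(279), np.int32(296), np.int32(207), np.int32(219)])]
```

View pics/v8.png

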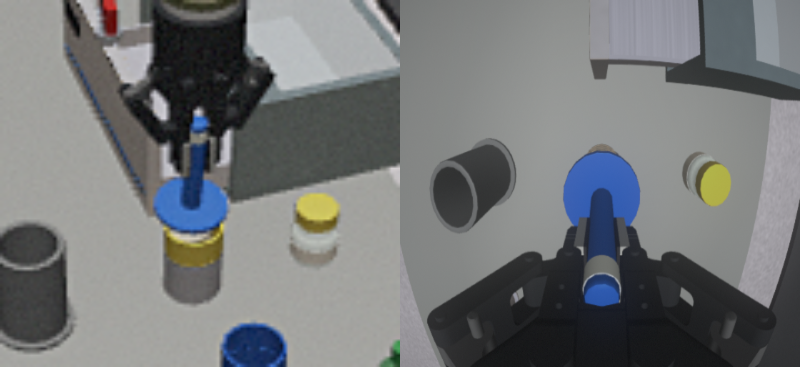

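The brush seems to have pitched about 3° in the pads, with its tip towards +y. Lift and measure it free.

```bash
python3 -m handwheel '[[[0,0,25,0,0,0,-1],[0,0,40,0,0,0,-1],[0,0,40,0,0,0,-1],[0,0,20,0,0,0,-1],[0,0,0,0,0,0,-1],[0,0,0,0,0,0,-1]]]'
python3 - <<'E'
from h import *
w=snap('wrist','w9');s=snap('side','s9');print(w['s']['eef_pos']);print(handle_top(w))
for a,ce,bb,m in blobs(w,'yellow',60): print(a,ce,np.round(rimfit(w,m,75),1))
print([b for b in bbs(s,'yellow') if b[1][0]>180 and b[1][2]>180])
cv2.imwrite('pics/v9.png',np.hstack([cv2.resize(s['image'][100:250,230:350],(400,500)),cv2.resize(w['image'][60:400,140:420],(400,486))[:500] if 0 else cv2.resize(w['image'][60:400,140:420],(400,500))])[:,:,::-1])
E
```

```text
time_s: 16.18
eef_pos: [596.9, -51.6, 272.6]
ee_rot: [-0.001, 0.688, 0.726, -0.0]
force: [-1.2, 0.1, -1.4]
grip_width: 0.182
grip_force: 110.1
[596.90070403 -51.62177233 272.57137637]
[(np.int32(6003), array([282. , 213.3]), array([  0. ,  -0.2, 102. ])), (np.int32(973), array([282.2, 337.2]), array([  0. ,  -0. , -48.8]))]
112 [292.71428571 166.58928571] [603.5 -31.8  18.5]
849 [393.08833922 182.93404005] [716.  -37.5  19.1]
[(np.int32(122), [np.int32(319), np.int32(331), np.int32(198), np.int32(209)]), (np.int32(232), [np.int32(279), np.int32(296), np.int32(202), np.int32(219)])]
```

View pics/v9.png

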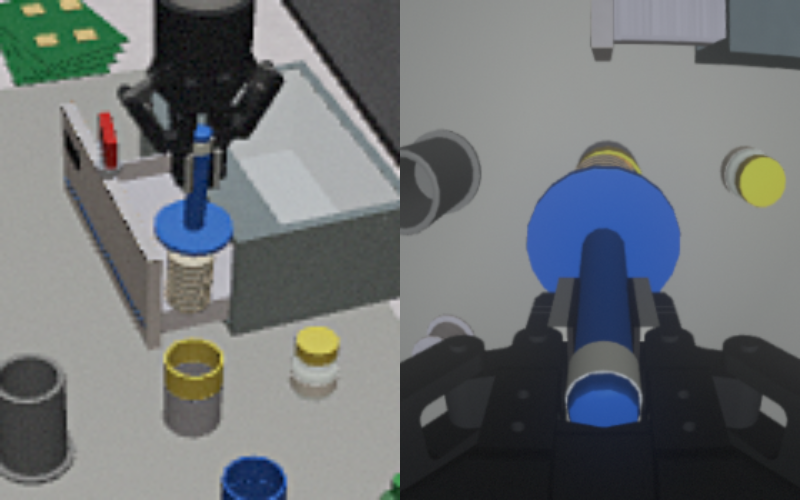

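```bash
python3 -m handwheel '[[[0,-35,0,-2.5,0,0,-1],[0,0,0,0,0,0,-1],[0,0,0,0,0,0,-1]]]'
python3 - <<'E'
from h import *
w=load('w9');print('far edge',onz(w,283.5,163.4,75))
w=snap('wrist','w10');s=snap('side','s10');print(w['s']['eef_pos'],w['s']['ee_rot']);print(handle_top(w))
for a,ce,bb,m in blobs(w,'yellow',60): print(a,ce,bb,np.round(rimfit(w,m,75),1),onz(w,ce[0],bb[1],75))
cv2.imwrite('pics/v10.png',np.hstack([cv2.resize(s['image'][100:250,230:350],(400,500)),cv2.resize(w['image'][60:400,140:420],(400,500))])[:,:,::-1])
E
```

```text
time_s: 16.65
eef_pos: [597.1, -86.3, 273.3]
ee_rot: [0.014, 0.687, 0.726, -0.016]
force: [-0.1, 0.4, -0.3]
grip_width: 0.183
grip_force: 109.9
far edge [596.3551074  -24.87055706  75.        ]
[597.14134106 -86.28776236 273.2584584 ] [ 0.01434749  0.68737449  0.72599006 -0.01577625]
[(np.int32(5998), array([282. , 213.4]), array([  0. ,  -0.2, 101.9])), (np.int32(966), array([282.1, 337.3]), array([  0. ,  -0.1, -48.8]))]
1188 [286.59259259 138.91919192] [262 120  51  49] [599.4 -49.4  26.4] [597.41444903 -23.40847812  75.        ]
891 [397.24579125 144.55218855] [382 128  32  34] [715.7 -39.1  18.9] [713.52703346 -21.51583764  75.        ]
```

View pics/v10.png

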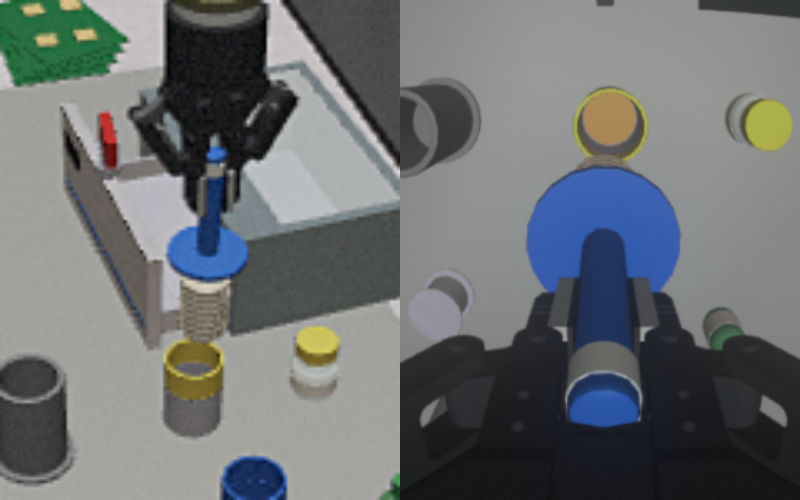

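Run:
```python
from h import *
s=load('s10')
for z in(128,213,219,318): u,v=proj(s,(597,-86.5,z)); print(z,round(u,1),round(v,1), 'crop',round((u-230)/.3,0),round((v-100)/.3,0))
```

```text
128 291.0 201.8 crop 203.0 339.0
213 291.9 178.3 crop 206.0 261.0
219 292.0 176.5 crop 207.0 255.0
318 293.3 145.9 crop 211.0 153.0
```

```bash
python3 -m handwheel '[[[1,36,0,0,0,0,-1],[0,0,0,0,0,0,-1],[0,0,-40,0,0,0,-1],[0,0,-40,0,0,0,-1],[0,0,-25,0,0,0,-1],[0,0,-14,0,0,0,-1],[0,0,-5,0,0,0,-1],[0,0,0,0,0,0,-1]]]'; python3 -m handwheel '[[[0,0,0,0,0,0,-1],[0,0,0,0,0,0,-1]]]'
python3 - <<'E'
from h import *
w=snap('wrist','w11');s=snap('side','s11');print(handle_top(w),w['s']['eef_pos'],w['s']['force'],w['s']['wrist_torque'])
print([b for b in bbs(s,'yellow') if b[1][0]>180 and b[1][2]>180])
E
```

```text
time_s: 17.75
eef_pos: [598.6, -50.9, 150.4]
ee_rot: [0.015, 0.687, 0.726, -0.016]
force: [-1.1, -0.3, -1.2]
grip_width: 0.183
grip_force: 110.0
time_s: 18.0
eef_pos: [598.5, -50.8, 150.5]
ee_rot: [0.015, 0.687, 0.726, -0.016]
force: [-0.1, 0.2, -1.3]
grip_width: 0.184
grip_force: 110.0
[(np.int32(6023), array([282. , 213.3]), array([  0. ,  -0.2, 102. ])), (np.int32(979), array([282.1, 337.2]), array([  0. ,  -0.1, -48.8]))] [598.46601059 -50.79111962 150.45312533] [-0.13129236  0.15341019 -1.29744491] [ 0.03000357 -0.04154069  0.05007736]
[(np.int32(123), [np.int32(319), np.int32(331), np.int32(198), np.int32(209)]), (np.int32(131), [np.int32(279), np.int32(296), np.int32(207), np.int32(219)])]
```

```bash
for i in 1 2; do python3 -m handwheel '[[[0,0,-1.5,0,0,0,-1],[0,0,0,0,0,0,-1],[0,0,0,0,0,0,-1]]]'|grep -E "eef|force"
python3 - <<'E'
from h import *
print(handle_top(snap('wrist','w12')))
E
done
```

```text
eef_pos: [598.3, -50.7, 148.3]
force: [1.0, 0.3, -1.3]
grip_force: 110.0
[(np.int32(6020), array([282. , 213.3]), array([  0. ,  -0.2, 102. ])), (np.int32(980), array([282.1, 337.2]), array([  0. ,  -0.1, -48.8]))]
eef_pos: [598.3, -50.7, 146.8]
force: [0.6, 0.8, -1.0]
grip_force: 110.0
[(np.int32(6021), array([282. , 213.3]), array([  0. ,  -0.2, 102. ])), (np.int32(981), array([282.1, 337.2]), array([  0. ,  -0.1, -48.8]))]
```

```bash
for i in 1 2 ; do python3 -m handwheel '[[[0,0,-1.5,0,0,0,-1],[0,0,0,0,0,0,-1],[0,0,0,0,0,0,-1]]]'|grep -E "eef|force"
python3 - <<'E'
from h import *
print(handle_top(snap('wrist','w12')))
E
done
```

```text
eef_pos: [598.5, -50.8, 145.8]
force: [-0.3, -0.5, 5.5]
grip_force: 110.8
[(np.int32(6021), array([281.9, 213.3]), array([  0. ,  -0.3, 102.1])), (np.int32(976), array([282.2, 337.3]), array([  0. ,  -0. , -48.8]))]
eef_pos: [598.8, -50.9, 145.8]
force: [-3.5, 0.1, 13.6]
grip_force: 112.1
[(np.int32(6023), array([281.4, 213.2]), array([  0. ,  -0.7, 102.4])), (np.int32(970), array([282.6, 337.4]), array([  0. ,   0.1, -48.9]))]
```

```bash
python3 -m handwheel '[[[0,0,22,0,0,0,-1],[0,0,25,0,0,0,-1],[0,0,27,0,0,0,-1],[0,0,0,0,0,0,-1],[0,0,0,0,0,0,-1]]]';python3 -m handwheel '[[[0,0,-20,0,0,0,-1],[0,0,-25,0,0,0,-1],[0,0,-18,0,0,0,-1],[0,0,-7,0,0,0,-1],[0,0,-2,0,0,0,-1],[0,0,-1,0,0,0,-1],[0,0,0,0,0,0,-1],[0,0,0,0,0,0,-1]]]'
python3 - <<'E'
from h import *
print(handle_top(snap('wrist','w13')))
E
```

```text
time_s: 20.42
eef_pos: [597.8, -50.6, 216.2]
ee_rot: [0.014, 0.687, 0.726, -0.016]
force: [-0.3, 0.9, -1.1]
grip_width: 0.182
grip_force: 110.2
time_s: 21.42
eef_pos: [597.9, -50.7, 145.8]
ee_rot: [0.015, 0.687, 0.726, -0.016]
force: [-3.8, 0.9, 8.7]
grip_width: 0.18
grip_force: 111.6
[(np.int32(6035), array([281.1, 213.1]), array([  0. ,  -0.9, 102.7])), (np.int32(972), array([282.8, 337.3]), array([  0. ,   0.2, -48.8]))]
```

```bash
python3 -m handwheel '[[[0,0,30,0,0,0,-1],[0,0,40,0,0,0,-1],[0,0,40,0,0,0,-1],[0,0,20,0,0,0,-1],[0,-40,0,0,0,0,-1],[0,-55,0,0,0,0,-1],[0,-55,0,0,0,0,-1],[0,-55,0,0,0,0,-1]]]' >/dev/null;python3 -m handwheel '[[[0,-40,0,0,0,0,-1],[0,0,0,0,0,0,-1],[0,0,0,0,0,0,-1]]]'
python3 - <<'E'
from h import *
w=snap('wrist','w14');s=snap('side','s14');t=snap('top','t14');print(handle_top(w),w['s']['eef_pos'])
for k in('green','yellow','red'): print(k,[b for b in bbs(t,k) if 230<b[1][0]<440],[b for b in bbs(s,k) if b[1][0]>180 and b[1][2]>180])
for a,ce,bb,m in blobs(t,'red',60): print(a,ce,np.round(rimfit(t,m,75),1))
E
```

```text
time_s: 22.85
eef_pos: [598.3, -295.0, 274.6]
ee_rot: [0.015, 0.687, 0.726, -0.016]
force: [0.8, -0.2, -0.6]
grip_width: 0.177
grip_force: 110.1
[(np.int32(351), array([292.7,  94. ]), array([   0. ,  -21.7, -819.5])), (np.int32(6006), array([281.8, 213.3]), array([  0. ,  -0.3, 102. ])), (np.int32(979), array([282.5, 337.3]), array([  0. ,   0.1, -48.8]))] [ 598.34851594 -294.99023717  274.6108218 ]
green [(np.int32(83), [np.int32(371), np.int32(391), np.int32(254), np.int32(274)])] [(np.int32(45), [np.int32(347), np.int32(354), np.int32(242), np.int32(249)]), (np.int32(283), [np.int32(256), np.int32(276), np.int32(296), np.int32(320)])]
yellow [(np.int32(165), [np.int32(250), np.int32(263), np.int32(157), np.int32(170)]), (np.int32(203), [np.int32(249), np.int32(269), np.int32(196), np.int32(216)])] [(np.int32(230), [np.int32(279), np.int32(296), np.int32(202), np.int32(219)])]
red [] [(np.int32(302), [np.int32(312), np.int32(333), np.int32(277), np.int32(299)])]
129 [161.31007752 204.1627907 ] [600.2 211.1  34.1]
```

```bash
python3 -m handwheel '[[[-1.5,-52,0,0,0,0,-1],[0,0,0,0,0,0,-1],[0,0,-40,0,0,0,-1],[0,0,-35,0,0,0,-1],[0,0,-25,0,0,0,-1],[0,0,-18,0,0,0,-1],[0,0,-4,0,0,0,-1],[0,0,0,0,0,0,-1]]]'; python3 -m handwheel '[[[0,0,-2,0,0,0,-1],[0,0,-2,0,0,0,-1],[0,0,-1.5,0,0,0,-1],[0,0,0,0,0,0,-1],[0,0,0,0,0,0,-1]]]'
python3 - <<'E'
from h import *
w=snap('wrist','w15');s=snap('side','s15');print(handle_top(w),w['s']['eef_pos'],w['s']['force'],w['s']['wrist_torque'])
print([b for b in bbs(s,'red') if b[1][0]>180 and b[1][2]>180])
E
```

```text
time_s: 24.0
eef_pos: [597.1, -347.7, 153.7]
ee_rot: [0.016, 0.687, 0.726, -0.016]
force: [-0.8, -0.4, -1.2]
grip_width: 0.183
grip_force: 110.1
time_s: 24.62
eef_pos: [596.8, -347.7, 147.3]
ee_rot: [0.015, 0.687, 0.726, -0.016]
force: [0.1, 0.1, -1.1]
grip_width: 0.177
grip_force: 110.1
[(np.int32(6009), array([281.9, 213.3]), array([  0. ,  -0.3, 102.1])), (np.int32(980), array([282.3, 337.2]), array([  0. ,  -0. , -48.8]))] [ 596.78336087 -347.67830545  147.34848056] [ 0.13517719  0.09459572 -1.11101228] [ 0.00936652  0.05635012 -0.00763623]
[(np.int32(158), [np.int32(312), np.int32(333), np.int32(286), np.int32(299)])]
```

```bash
python3 -m handwheel '[[[0,0,-1.5,0,0,0,-1],[0,0,-1,0,0,0,-1],[0,0,0,0,0,0,-1],[0,0,0,0,0,0,-1]]]';python3 -m handwheel '[[[0,0,22,0,0,0,-1],[0,0,25,0,0,0,-1],[0,0,26,0,0,0,-1],[0,0,0,0,0,0,-1],[0,0,0,0,0,0,-1]]]';python3 -m handwheel '[[[0,0,-20,0,0,0,-1],[0,0,-25,0,0,0,-1],[0,0,-18,0,0,0,-1],[0,0,-7,0,0,0,-1],[0,0,-2,0,0,0,-1],[0,0,-1,0,0,0,-1],[0,0,-0.5,0,0,0,-1],[0,0,0,0,0,0,-1]]]'; python3 -m handwheel '[[[0,0,0,0,0,0,-1]]]';python3 - <<'E'
from h import *
print(handle_top(snap('wrist','w16')))
E
```

```text
time_s: 25.22
eef_pos: [596.9, -347.9, 145.9]
ee_rot: [0.016, 0.687, 0.726, -0.016]
force: [-1.4, 0.6, 5.7]
grip_width: 0.182
grip_force: 111.0
time_s: 25.85
eef_pos: [596.4, -347.5, 216.2]
ee_rot: [0.014, 0.687, 0.726, -0.016]
force: [0.5, 0.9, -1.2]
grip_width: 0.181
grip_force: 110.5
time_s: 26.85
eef_pos: [596.9, -348.0, 145.9]
ee_rot: [0.016, 0.687, 0.726, -0.016]
force: [-2.3, 0.6, 6.2]
grip_width: 0.184
grip_force: 111.0
time_s: 26.98
eef_pos: [596.9, -348.0, 145.9]
ee_rot: [0.016, 0.687, 0.726, -0.016]
force: [-2.0, 0.8, 5.6]
grip_width: 0.182
grip_force: 111.0
[(np.int32(6022), array([281.6, 213.1]), array([  0. ,  -0.5, 102.7])), (np.int32(966), array([282.4, 337.4]), array([  0. ,   0. , -48.9]))]
```

```bash
python3 -m handwheel '[[[0,0,30,0,0,0,-1],[0,0,40,0,0,0,-1],[0,0,40,0,0,0,-1],[0,0,20,0,0,0,-1],[-20,40,0,0,0,0,-1],[-25,50,0,0,0,0,-1],[-25,50,0,0,0,0,-1],[-25,50,0,0,0,0,-1]]]' >/dev/null;python3 -m handwheel '[[[-25,50,0,0,0,0,-1],[-26,54,0,0,0,0,-1],[0,0,0,0,0,0,-1],[0,0,0,0,0,0,-1]]]'
python3 - <<'E'
from h import *
w=snap('wrist','w17');s=snap('side','s17');print(handle_top(w),w['s']['eef_pos'])
for z in(95,133,218,323): u,v=proj(s,(450,-53.5,z)); print(z,round(u,1),round(v,1), 'crop',round((u-180)/.3,0),round((v-100)/.3,0))
cv2.imwrite('pics/v17.png',np.hstack([cv2.resize(s['image'][100:250,180:300],(400,500)),cv2.resize(w['image'][60:400,140:420],(400,500))])[:,:,::-1])
E
```

```text
time_s: 28.52
eef_pos: [451.1, -53.9, 274.7]
ee_rot: [0.016, 0.687, 0.726, -0.016]
force: [0.6, 0.0, -1.1]
grip_width: 0.187
grip_force: 110.2
[(np.int32(6002), array([281.9, 213.4]), array([  0. ,  -0.3, 101.8])), (np.int32(963), array([282.2, 337.4]), array([  0. ,  -0. , -48.8]))] [451.10368195 -53.91850846 274.74442035]
95 238.3 212.1 crop 194.0 374.0
133 237.6 202.2 crop 192.0 341.0
218 236.0 178.4 crop 187.0 261.0
323 233.8 145.7 crop 179.0 152.0
```

View pics/v17.png

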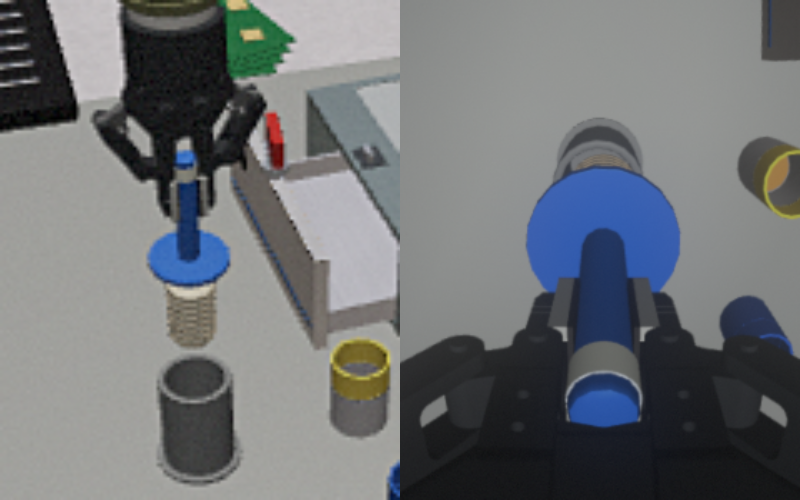

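Brush sits over the stand: its axis at crop x≈191 lines up with the rim at (195,377). Lower it.

```bash
python3 -m handwheel '[[[-1,0.5,-30,0,0,0,-1],[0,0,-30,0,0,0,-1],[0,0,-30,0,0,0,-1],[0,0,-20,0,0,0,-1],[0,0,-10,0,0,0,-1],[0,0,0,0,0,0,-1],[0,0,0,0,0,0,-1]]]'; python3 -m handwheel '[[[0,0,-1.5,0,0,0,-1],[0,0,-1,0,0,0,-1],[0,0,0,0,0,0,-1],[0,0,0,0,0,0,-1]]]'
```

```text
time_s: 29.5
eef_pos: [450.1, -53.6, 154.6]
ee_rot: [0.015, 0.688, 0.726, -0.016]
force: [0.3, -0.3, -1.1]
grip_width: 0.179
grip_force: 110.5
time_s: 30.0
eef_pos: [450.2, -53.3, 153.6]
ee_rot: [0.016, 0.687, 0.726, -0.016]
force: [-4.8, 2.2, 16.2]
grip_width: 0.185
grip_force: 112.0
```

```bash
python3 -m handwheel '[[[0,0,1,0,0,0,-1],[0,0,0,0,0,0,-0.4],[0,0,0,0,0,0,0],[0,0,0,0,0,0,1],[0,0,0,0,0,0,1],[0,0,0,0,0,0,1],[0,0,0,0,0,0,1],[0,0,0,0,0,0,1]]]'; python3 -m handwheel '[[[0,0,20,0,0,0,1],[0,0,50,0,0,0,1],[0,0,50,0,0,0,1],[-30,0,0,2.5,0,0,1],[0,0,0,0,0,0,1]]]'
python3 - <<'E'
from h import *
w=snap('wrist','w18');s=snap('side','s18');print(w['s']['eef_pos'],w['s']['ee_rot'])
for a,ce,bb,m in blobs(w,'blue',300): print(a,ce,np.round(rimfit(w,m,101),1))
s0=load('side0')
for c in(s0,s): print([(a,ce.round(1),bb) for a,ce,bb,m in blobs(c,'blue',100) if 220<ce[0]<250])
cv2.imwrite('pics/v18.png',np.hstack([cv2.resize(s['image'][100:250,180:300],(400,500)),cv2.resize(s0['image'][100:250,180:300],(400,500))])[:,:,::-1])
E
```

```text
time_s: 31.0
eef_pos: [449.7, -53.2, 152.8]
ee_rot: [0.015, 0.687, 0.726, -0.016]
force: [-0.6, 0.0, 0.3]
grip_width: 0.998
grip_force: 0.0
time_s: 31.62
eef_pos: [419.0, -53.4, 273.3]
ee_rot: [0.0, 0.688, 0.726, 0.0]
force: [1.0, 0.3, -0.2]
grip_width: 1.001
grip_force: 0.0
[418.95532862 -53.38331552 273.27870741] [4.01762404e-04 6.87907448e-01 7.25798274e-01 2.15027201e-04]
2987 [311.97756947 187.85537328] [449.3 -49.6  32.8]
465 [327.47956989 220.53333333] [465.5 -78.1  12.6]
[(np.int32(366), array([238.4, 208.6]), array([227, 191,  23,  29], dtype=int32))]
[(np.int32(366), array([238. , 207.6]), array([227, 190,  23,  29], dtype=int32))]
```

View pics/v18.png

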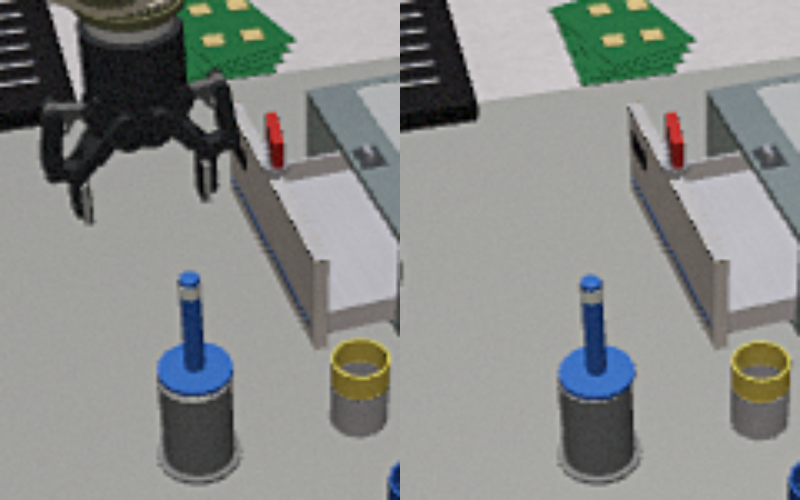

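Run:
```python
from h import *
w=load('w18');w0=load('w0')
for c,p in((w,(327.5,219.5)),(w0,(335.2,217.6))): print('top',onz(c,*p,200))
for c in(w,w0):
  for a,ce,bb,m in blobs(c,'yellow',200): print(np.round(rimfit(c,m,75),1))
  h=mask(c,'red');print([(a,ce) for a,ce,bb,m in blobs(c,'red',40)])
t=snap('top','t18')
for k in('green','yellow','red'): print(k,[(np.round(rimfit(t,m,75),1)) for a,ce,bb,m in blobs(t,k,40) if 100<ce[0]<440])
for a,ce,bb,m in blobs(t,'red',40):
  if ce[0]<200: r=cv2.minAreaRect(np.array([onz(t,u,v,174)[:2] for v,u in np.argwhere(m)],np.float32)); print('handle',r)
  if ce[0]<200:
    P=np.array([onz(t,u,v,174)[:2] for v,u in np.argwhere(m)]);q=np.linalg.svd(P-P.mean(0))[2][0];print(P.mean(0),q)
```

```text
top [449.21742044 -48.10711535 200.        ]
top [449.44941039 -52.74053842 200.        ]
[597.7 -46.7  29.5]
[707. -37.  20.]
[]
[596.5 -50.4  29.7]
[706.5 -37.2  20.3]
[]
green [array([ 712.3, -231.9,   16. ]), array([ 445.5, -366.2,   27. ])]
yellow [array([714.1, -39.7,  20.3]), array([596.6, -48.9,  28.5])]
red [array([ 594.5, -346.2,   29.5]), array([600.2, 211.1,  34.1])]
handle ((579.015869140625, 181.63552856445312), (61.65911102294922, 14.644591331481934), 81.43387603759766)
[579.53886733 183.62942613] [-0.15478077 -0.98794884]
```

```bash
python3 -m handwheel '[[[32,47,0,0,0,-6,1],[32,47,0,0,0,-6,1],[32,47,0,0,0,0,1],[32,47,0,0,0,0,1],[32.5,48,0,0,0,0,1],[0,0,0,0,0,0,1],[0,0,0,0,0,0,1]]]'
python3 - <<'E'
from h import *
w=snap('wrist','w19');print(w['s']['eef_pos'])
for a,ce,bb,m in blobs(w,'red',40):
    P=np.array([onz(w,u,v,174)[:2] for v,u in np.argwhere(m)],np.float32);print(a,ce,cv2.minAreaRect(P))
cv2.imwrite('pics/v19.png',w['image'][:,:,::-1])
E
```

```text
time_s: 32.65
eef_pos: [580.2, 182.8, 272.0]
ee_rot: [-0.0, 0.76, 0.65, -0.001]
force: [-0.7, 0.3, -0.3]
grip_width: 0.999
grip_force: 0.0
[580.18566363 182.78832989 272.03947899]
1040 [284.60096154 211.13557692] ((582.0885009765625, 184.11273193359375), (55.07876205444336, 10.90876293182373), 82.96672058105469)
```

View pics/v19.png

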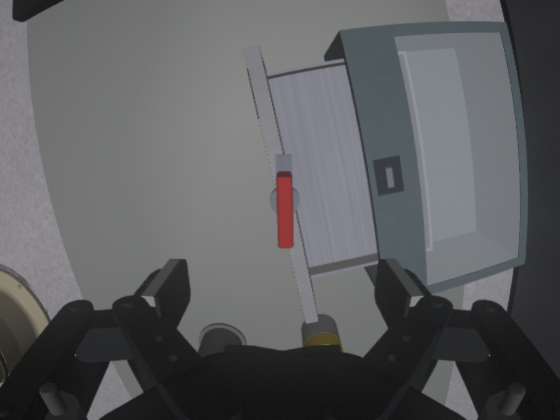

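Wrist: handle at (285,210), lightly turned relative to the panel that runs (252,48)–(312,320); keeper at (389,176).

```bash
python3 - <<'E'
from h import *
w=load('w19')
a=onz(w,252,48,117);b=onz(w,312,320,117);k=onz(w,389,176,127);d=a-b
print(a,b,np.degrees(np.arctan2(-d[0],d[1])),'keeper',k)
for p in((340,31),(503,24),(524,262),(428,290)): print(onz(w,*p,117))
E
python3 -m handwheel '[[[2,1,-40,0,0,2,1],[0,0,-50,0,0,0,0.2],[0,0,-33,0,0,0,0],[0,0,0,0,0,0,-0.3],[0,0,0,0,0,0,-1],[0,0,0,0,0,0,-1],[0,0,0,0,0,0,-1],[0,0,0,0,0,0,-1]]]' 60
```

```text
[574.65355964 321.62337116 117.        ] [590.96710773  46.74341551 117.        ] 3.396400355211037 keeper [678.70657293 190.56191326 127.        ]
[654.66408132 326.96195756 117.        ]
[839.10006896 336.29893002 117.        ]
[859.47832732  61.59408581 117.        ]
[721.66992548  57.66074444 117.        ]
time_s: 33.7
eef_pos: [583.0, 183.5, 151.9]
ee_rot: [0.001, 0.748, 0.663, 0.001]
force: [-1.7, -2.1, 7.4]
grip_width: 0.129
grip_force: 60.7
```

```bash
python3 -m handwheel '[[[0,0,0,0,0,4.5,-1],[0,0,0,0,0,4.5,-1],[-15,-0.9,0,0,0,0,-1],[-25,-1.5,0,0,0,0,-1],[-25,-1.5,0,0,0,0,-1],[-15,-0.9,0,0,0,0,-1],[-6,-0.4,0,0,0,0,-1],[0,0,0,0,0,0,-1]]]'; python3 -m handwheel '[[[-4,-0.2,0,0,0,0,-1],[-2,-0.1,0,0,0,0,-1],[0,0,0,0,0,0,-1],[0,0,0,0,0,0,-1]]]'
```

```text
time_s: 34.7
eef_pos: [496.8, 178.3, 151.9]
ee_rot: [0.001, 0.694, 0.72, 0.001]
force: [-2.6, -2.2, 8.7]
grip_width: 0.126
grip_force: 61.0
time_s: 35.2
eef_pos: [495.0, 178.2, 152.0]
ee_rot: [0.005, 0.694, 0.72, 0.005]
force: [21.7, 0.7, -5.6]
grip_width: 0.129
grip_force: 59.4
```

```bash
python3 -m handwheel '[[[4,0.2,0,0,0,0,-1],[0,0,0,0,0,0,-1],[0,0,0,0,0,0,-0.5],[0,0,0,0,0,0,0],[0,0,0,0,0,0,0.5],[0,0,20,0,0,0,1],[0,0,50,0,0,0,1],[0,0,50,0,0,0,1]]]'; python3 -m handwheel '[[[40,-40,10,0,0,0,1],[40,-40,0,0,0,0,1],[0,0,0,0,0,0,1]]]'
python3 - <<'E'
from h import *
w=snap('wrist','w20');t=snap('top','t20');print(w['s']['eef_pos'],w['s']['ee_rot'])
for a,ce,bb,m in blobs(w,'red',40):
    P=np.array([onz(w,u,v,174)[:2] for v,u in np.argwhere(m)],np.float32);print(a,ce,cv2.minAreaRect(P))
for a,ce,bb,m in blobs(w,'yellow',200): print('yellow',np.round(rimfit(w,m,75),1))
for k in('green','yellow','red'): print(k,[(np.round(rimfit(t,m,75),1)) for a,ce,bb,m in blobs(t,k,40) if 100<ce[0]<440])
cv2.imwrite('pics/v20.png',w['image'][:,:,::-1])
E
```

```text
time_s: 36.2
eef_pos: [493.9, 178.5, 271.1]
ee_rot: [-0.0, 0.694, 0.72, -0.0]
force: [0.5, 0.6, 0.1]
grip_width: 1.001
grip_force: 0.0
time_s: 36.58
eef_pos: [575.7, 95.9, 278.7]
ee_rot: [-0.0, 0.695, 0.719, -0.001]
force: [-0.8, -0.0, -0.8]
grip_width: 0.995
grip_force: 0.0
[575.70841122  95.94062418 278.70425943] [-3.26241641e-04  6.95122509e-01  7.18891038e-01 -5.16728822e-04]
1040 [180.32307692 102.76442308] ((496.1328430175781, 178.56407165527344), (11.640435218811035, 54.55650329589844), 2.5012118816375732)
yellow [598.9 -43.6  32. ]
green [array([ 711.6, -232.4,   16.6]), array([ 445.5, -366.2,   27. ])]
yellow [array([714.1, -39.7,  20.3]), array([596.9, -49.7,  28.4])]
red [array([ 594.5, -346.2,   29.5])]
```

View pics/v20.png

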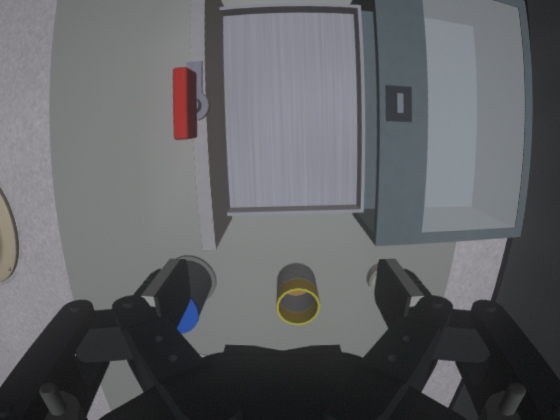

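Wrist view: tray fully out, inner floor corners about (222,13), (356,13), (357,210), (231,212); red handle parallel to the panel.

Run:
```python
from h import *
w=load('w20')
P=[onz(w,*p,16)[:2] for p in((222,13),(356,13),(357,210),(231,212))];print(np.round(P,1),np.mean(P,0))
print('walltop',[np.round(onz(w,*p,40)[:2],1) for p in((362,8),(363,213))],'roof edge',onz(w,375,243,117),onz(w,376,20,117))
print(ray(w,280,210))
```

```text
[[493.9 305. ]
 [659.7 312. ]
 [673.   58.9]
 [511.3  50.7]] [584.49165063 181.68028191]
walltop [array([661.8, 310.6]), array([674.9,  61.6])] roof edge [670.02422524  51.57533444 117.        ] [657.24997106 269.26175673 117.        ]
(array([573.62856719, 161.83084416, 413.75931363]), array([ 6.67797070e-04, -2.58244891e-01, -9.66079257e-01]))
```

Run:
```python
from h import *
import glob
A=[];B=[]
for f in glob.glob('pics/*.npy'):
    s=load(f[5:-4])['s'];q=s['joints'];p=s['eef_pos'];
    if abs(s['ee_rot'][0])>.002: continue
    r=np.hypot(p[0],p[1]);a,b=q[1],q[1]+q[2]
    A+= [[1,0,np.sin(a),np.sin(b),np.cos(b)],[0,1,np.cos(a),np.cos(b),-np.sin(b)]];B+=[r,p[2]]
x,res,rk,_=np.linalg.lstsq(np.array(A),np.array(B),rcond=None);print(x,res,rk,len(B))
s=load('s11');q=s['s']['joints'];print(q,s['s']['eef_pos'])
h=cv2.cvtColor(s['image'],cv2.COLOR_RGB2HSV).astype(int)
m=(h[...,0]>12)&(h[...,0]<32)&(h[...,1]>35)&(h[...,1]<110)
for col in range(200,300,10):
    v=np.where(m[:,col])[0]; print(col,v.max() if len(v) else None, end='; ')
for x in(420,450,480,520,560,597): print(x,[np.round(proj(s,(x,-52,z))) for z in(250,300,350,400)])
```

```text
[ 14.51711518 -40.84066114 427.77672652 398.55087166  33.58567016] [7.94270959] 5 52
[-0.26182463  0.55259752  1.38101575 -0.04533313  1.19622335 -0.30016153] [598.40819366 -50.75374196 150.27647301]
200 96; 210 100; 220 105; 230 109; 240 117; 250 152; 260 176; 270 189; 280 348; 290 212; 420 [array([224., 170.]), array([223., 155.]), array([221., 138.]), array([220., 120.])]
450 [array([235., 169.]), array([234., 153.]), array([233., 136.]), array([232., 119.])]
480 [array([246., 167.]), array([246., 151.]), array([245., 135.]), array([244., 117.])]
520 [array([261., 164.]), array([261., 149.]), array([260., 132.]), array([260., 115.])]
560 [array([275., 162.]), array([276., 146.]), array([276., 130.]), array([276., 113.])]
597 [array([289., 160.]), array([289., 144.]), array([290., 128.]), array([290., 111.])]
```

```bash
python3 -m handwheel '[[[7,-50,0,0,0,1,1],[8,-50,0,0,0,0,1],[7,-45.5,0,0,0,0,1],[0,0,-50,0,0,0,1],[0,0,-50,0,0,0,1],[0,0,-50,0,0,0,1],[0,0,-50,0,0,0,1],[0,0,0,0,0,0,1]]]'; python3 -m handwheel '[[[0,0,-28,0,0,0,1],[0,0,0,0,0,0,1],[0,0,0,0,0,0,0.3],[0,0,0,0,0,0,-1],[0,0,0,0,0,0,-1],[0,0,0,0,0,0,-1],[0,0,0,0,0,0,-1]]]' 60; python3 -m handwheel '[[[0,0,30,0,0,0,-1],[0,0,50,0,0,0,-1],[0,0,50,0,0,0,-1],[0,0,0,0,0,0,-1]]]'
```

```text
time_s: 37.67
eef_pos: [594.2, -45.3, 77.3]
ee_rot: [-0.003, 0.687, 0.727, -0.002]
force: [0.5, -0.4, 0.4]
grip_width: 1.003
grip_force: 0.0
time_s: 38.55
eef_pos: [597.2, -47.1, 54.1]
ee_rot: [0.001, 0.688, 0.726, 0.001]
force: [-0.7, 1.6, 9.2]
grip_width: 0.607
grip_force: 61.1
time_s: 39.05
eef_pos: [597.8, -47.3, 186.6]
ee_rot: [0.004, 0.687, 0.726, 0.002]
force: [-0.3, 0.6, -1.7]
grip_width: 0.608
grip_force: 63.6
```

```bash
python3 -m handwheel '[[[-3,40,0,0,0,0,-1],[-3,55,0,0,0,0,-1],[-3,55,0,0,0,0,-1],[-3,55,0,0,0,0,-1],[-3,55,0,0,0,0,-1],[-3,49,0,0,0,0,-1],[0,0,0,0,0,0,-1],[0,0,0,0,0,0,-1]]]'
python3 - <<'E'
from h import *
w=snap('wrist','w21');print(w['s']['joints'])
P=w['s']['eef_pos']
for a,ce,bb,m in blobs(w,'yellow',200): print('yellow',a,ce,bb,np.round(rimfit(w,m,P[2]+21),1))
print(proj.__name__, P)
for a,ce,bb,m in blobs(w,'red',40): print('red',a,ce)
E
```

```text
time_s: 40.05
eef_pos: [578.0, 261.5, 181.0]
ee_rot: [-0.0, 0.688, 0.726, -0.001]
force: [-0.1, 0.1, -1.1]
grip_width: 0.609
grip_force: 63.5
[ 2.40646978e-01  6.00856039e-01  1.21699958e+00 -3.31675915e-04
  1.32524807e+00  1.86133107e-01]
yellow 9113 [282.49906727 288.33753978] [217 222 131 129] [578.  262.3  30.2]
proj [577.98047813 261.5066897  181.00196735]
red 728 [155.28434066 371.32005495]
```

```bash
python3 -m handwheel '[[[1,0,-40,0,0,0,-1],[0,0,-40,0,0,0,-1],[0,0,-20,0,0,0,-1],[0,0,-5,0,0,0,-1],[0,0,0,0,0,0,-1],[0,0,0,0,0,0,-1]]]'; python3 -m handwheel '[[[0,0,-3,0,0,0,-1],[0,0,-2,0,0,0,-1],[0,0,0,0,0,0,-1],[0,0,0,0,0,0,-1]]]'
```

```text
time_s: 40.85
eef_pos: [579.8, 261.9, 78.0]
ee_rot: [0.001, 0.688, 0.726, 0.001]
force: [-0.3, -1.2, -1.0]
grip_width: 0.607
grip_force: 63.5
time_s: 41.35
eef_pos: [579.3, 262.0, 71.8]
ee_rot: [0.0, 0.688, 0.726, -0.0]
force: [-0.4, -0.5, -2.0]
grip_width: 0.609
grip_force: 63.5
```

```bash
python3 -m handwheel '[[[0,0,-1.5,0,0,0,-1],[0,0,-1,0,0,0,-1],[0,0,0,0,0,0,-1],[0,0,0,0,0,0,-1]]]'; python3 -m handwheel '[[[0,0,-1,0,0,0,-1],[0,0,0,0,0,0,-1],[0,0,0,0,0,0,-1]]]'
```

```text
time_s: 41.85
eef_pos: [579.5, 262.1, 70.1]
ee_rot: [0.0, 0.688, 0.726, 0.0]
force: [-1.6, 0.5, 6.1]
grip_width: 0.609
grip_force: 64.0
time_s: 42.22
eef_pos: [580.0, 262.2, 70.1]
ee_rot: [0.001, 0.688, 0.726, 0.001]
force: [-0.9, -0.0, 9.9]
grip_width: 0.605
grip_force: 64.5
```

```bash
python3 -m handwheel '[[[0,0,1,0,0,0,-0.2],[0,0,0,0,0,0,0.4],[0,0,0,0,0,0,1],[0,0,0,0,0,0,1],[0,0,0,0,0,0,1],[0,0,50,0,0,0,1],[0,0,50,0,0,0,1],[0,0,50,0,0,0,1]]]'; python3 -m handwheel '[[[0,0,50,0,0,0,1],[0,-50,0,0,0,0,1],[-12,-57,0,0,0,0,1],[0,0,0,0,0,0,1]]]'
python3 - <<'E'
from h import *
w=snap('wrist','w22');t=snap('top','t22');s=snap('side','s22')
for a,ce,bb,m in blobs(w,'yellow',200): print('yellow',a,ce,bb,np.round(rimfit(w,m,91),1))
for k in('green','yellow','red'): print(k,[(np.round(rimfit(t,m,75),1)) for a,ce,bb,m in blobs(t,k,40) if 100<ce[0]<440],[b for b in bbs(s,k) if b[1][0]>180 and b[1][2]>180])
E
```

```text
time_s: 43.22
eef_pos: [579.0, 261.9, 220.9]
ee_rot: [-0.0, 0.688, 0.726, -0.0]
force: [0.6, 0.4, 0.4]
grip_width: 0.999
grip_force: 0.0
time_s: 43.72
eef_pos: [567.0, 152.1, 269.6]
ee_rot: [0.0, 0.689, 0.725, -0.0]
force: [0.2, 1.1, 0.7]
grip_width: 1.0
grip_force: 0.0
yellow 1458 [300.25651578  88.70781893] [276  58  55  54] [581.  258.9  26.5]
green [array([ 711.8, -232.9,   16.3]), array([ 445.6, -365.3,   27.8])] [(np.int32(47), [np.int32(347), np.int32(355), np.int32(242), np.int32(251)]), (np.int32(276), [np.int32(256), np.int32(276), np.int32(296), np.int32(320)])]
yellow [array([714.1, -39.7,  20.3])] [(np.int32(126), [np.int32(319), np.int32(331), np.int32(198), np.int32(209)])]
red [array([ 594.5, -346.2,   29.5]), array([507.3, 195.2,  19. ])] [(np.int32(301), [np.int32(312), np.int32(333), np.int32(277), np.int32(299)])]
```

```bash
python3 -m handwheel '[[[-13,-57.5,0,0,0,0,1],[-13,-57.5,0,0,0,0,1],[-13,-57.5,0,0,0,0,1],[-13,-57.5,0,0,0,0,1],[-13,-57.5,0,0,0,0,1],[-13,-57.5,0,0,0,0,1],[-13,-57.5,0,0,0,0,1],[-13,-57.5,0,0,0,0,1]]]'; python3 -m handwheel '[[[-16,-58,0,0,0,0,0.7],[0,0,0,0,0,0,0.7],[0,0,0,0,0,0,0.7]]]'
python3 - <<'E'
from h import *
w=snap('wrist','w23');print(w['s']['eef_pos'],w['s']['ee_rot'])
for a,ce,bb,m in blobs(w,'green',100): print(a,ce,bb,np.round(rimfit(w,m,75),1))
E
```

```text
time_s: 44.88
eef_pos: [463.6, -306.0, 269.3]
ee_rot: [0.0, 0.687, 0.727, 0.0]
force: [0.4, 0.3, 0.8]
grip_width: 1.001
grip_force: 0.0
time_s: 45.25
eef_pos: [448.1, -362.2, 269.0]
ee_rot: [-0.0, 0.687, 0.727, 0.0]
force: [0.8, -0.4, 1.2]
grip_width: 0.849
grip_force: 0.0
[ 448.08657811 -362.17496974  269.03928125] [-2.27335521e-04  6.87095332e-01  7.26567207e-01  2.17469541e-04]
```

Run:
```python
from h import *
w=load('w23')
for k in('green','blue'):
  for a,ce,bb,m in blobs(w,k,60,smin=60,vmin=25): print(k,a,ce,bb,np.round(rimfit(w,m,75),1))
s=snap('side','s23');t=snap('top','t23')
print(bbs(s,'green'),bbs(t,'green'))
h=cv2.cvtColor(w['image'],cv2.COLOR_RGB2HSV); print(h[100:320:20,280].tolist())
```

```text
green 477 [503.5932914  104.97274633] [491  93  30  26] [ 705.9 -240.9   24.3]
green 623 [279.89085072 198.61958266] [255 170  51  52] [ 447.  -368.6   27.5]
green 139 [435.37410072 382.09352518] [424 361  24  45] [ 710.2 -650.1   58.8]
blue 2362 [424.69983065  60.8446232 ] [392  34  64  53] [ 591.5 -211.1   40.7]
blue 2199 [277.58344702 270.77262392] [254 238  47  64] [ 449.2 -454.4   39.5]
blue 64 [ 37.3125   345.671875] [ 31 339  14  15] [  55.4 -640.9   29.7]
blue 521 [423.39347409 374.06525912] [408 354  30  40] [ 674.4 -622.7   42. ]
[(np.int32(45), [np.int32(347), np.int32(354), np.int32(242), np.int32(249)]), (np.int32(279), [np.int32(256), np.int32(276), np.int32(296), np.int32(320)])] [(np.int32(82), [np.int32(323), np.int32(333), np.int32(159), np.int32(170)]), (np.int32(2246), [np.int32(0), np.int32(51), np.int32(170), np.int32(223)]), (np.int32(136), [np.int32(9), np.int32(16), np.int32(312), np.int32(340)])]
[[75, 4, 138], [60, 4, 140], [60, 4, 140], [60, 4, 139], [38, 30, 162], [38, 36, 162], [66, 109, 122], [113, 96, 77], [112, 149, 127], [113, 107, 76], [111, 132, 141]]
```

```bash
python3 -m handwheel '[[[-1,-4.5,-50,0,0,0,0.7],[0,0,-50,0,0,0,0.7],[0,0,-50,0,0,0,0.7],[0,0,-45,0,0,0,0.7],[0,0,-24,0,0,0,0.7],[0,0,0,0,0,0,0.7],[0,0,0,0,0,0,0]]]'; python3 -m handwheel '[[[0,0,0,0,0,0,-1],[0,0,0,0,0,0,-1],[0,0,0,0,0,0,-1],[0,0,0,0,0,0,-1]]]' 60; python3 -m handwheel '[[[0,0,30,0,0,0,-1],[0,0,50,0,0,0,-1],[0,0,50,0,0,0,-1],[0,0,0,0,0,0,-1]]]'
```

```text
time_s: 46.28
eef_pos: [447.1, -367.7, 51.7]
ee_rot: [0.001, 0.687, 0.726, -0.0]
force: [-0.6, -0.8, 0.2]
grip_width: 0.656
grip_force: 0.0
time_s: 46.78
eef_pos: [447.0, -368.1, 52.2]
ee_rot: [0.002, 0.687, 0.726, -0.0]
force: [-1.4, 1.1, 6.6]
grip_width: 0.606
grip_force: 63.5
time_s: 47.28
eef_pos: [447.4, -368.6, 184.8]
ee_rot: [0.004, 0.687, 0.726, -0.001]
force: [0.1, 0.5, -1.9]
grip_width: 0.607
grip_force: 63.5
```

```bash
python3 -m handwheel '[[[25,35,0,0,0,0,-1],[37,50,0,0,0,0,-1],[37,50,0,0,0,0,-1],[37,50,0,0,0,0,-1],[0,55,0,0,0,0,-1],[0,60,0,0,0,0,-1],[0,60,0,0,0,0,-1],[0,60,0,0,0,0,-1]]]'; python3 -m handwheel '[[[0,60,0,0,0,0,-1],[0,45,0,0,0,0,-1],[0,24,0,0,0,0,-1],[0,0,0,0,0,0,-1],[0,0,0,0,0,0,-1]]]'
```

```text
time_s: 48.28
eef_pos: [581.6, 54.5, 179.5]
ee_rot: [-0.001, 0.688, 0.726, -0.0]
force: [0.7, 0.5, -1.8]
grip_width: 0.606
grip_force: 63.6
time_s: 48.9
eef_pos: [582.1, 180.8, 179.8]
ee_rot: [-0.0, 0.688, 0.726, -0.0]
force: [0.5, -0.5, -1.4]
grip_width: 0.604
grip_force: 63.5
```

```bash
python3 -m handwheel '[[[1.5,1,-40,0,0,0,-1],[0,0,-40,0,0,0,-1],[0,0,-20,0,0,0,-1],[0,0,-6,0,0,0,-1],[0,0,-3,0,0,0,-1],[0,0,-1,0,0,0,-1],[0,0,0,0,0,0,-1],[0,0,0,0,0,0,-1]]]'; python3 -m handwheel '[[[0,0,-1.5,0,0,0,-1],[0,0,-1,0,0,0,-1],[0,0,0,0,0,0,-1],[0,0,0,0,0,0,-1]]]'
```

```text
time_s: 49.9
eef_pos: [583.9, 182.5, 70.7]
ee_rot: [0.0, 0.687, 0.726, 0.0]
force: [-0.1, 0.1, -1.4]
grip_width: 0.603
grip_force: 63.6
time_s: 50.4
eef_pos: [583.9, 182.6, 68.2]
ee_rot: [0.0, 0.688, 0.726, 0.0]
force: [-1.2, 0.1, 5.1]
grip_width: 0.609
grip_force: 64.1
```

```bash
python3 -m handwheel '[[[0,0,0.5,0,0,0,-0.2],[0,0,0,0,0,0,0.4],[0,0,0,0,0,0,1],[0,0,0,0,0,0,1],[0,0,0,0,0,0,1],[0,0,50,0,0,0,1],[0,0,50,0,0,0,1],[0,0,50,0,0,0,1]]]'; python3 -m handwheel '[[[0,0,50,0,0,0,1],[0,-50,0,0,0,0,1],[2,-58,0,0,0,0,1],[0,0,0,0,0,0,1]]]'
python3 - <<'E'
from h import *
w=snap('wrist','w24');t=snap('top','t24');s=snap('side','s24');print(w['s']['eef_pos'])
for k in('yellow','green'):
  for a,ce,bb,m in blobs(w,k,200,smin=60,vmin=25): print(k,a,ce,bb,np.round(rimfit(w,m,91),1))
for k in('green','yellow','red'): print(k,[(np.round(rimfit(t,m,75),1)) for a,ce,bb,m in blobs(t,k,40) if 100<ce[0]<440],[b for b in bbs(s,k) if b[1][0]>180 and b[1][2]>180])
E
```

```text
time_s: 51.4
eef_pos: [583.6, 182.4, 220.0]
ee_rot: [0.0, 0.688, 0.726, 0.0]
force: [0.6, 1.0, 0.8]
grip_width: 1.0
grip_force: 0.0
time_s: 51.9
eef_pos: [585.9, 71.2, 268.3]
ee_rot: [0.0, 0.689, 0.725, -0.0]
force: [0.3, 0.2, -1.8]
grip_width: 0.998
grip_force: 0.0
[585.87246752  71.221212   268.28934081]
yellow 1135 [286.99823789  19.10044053] [260   0  55  36] [581.4 253.7  28.1]
green 558 [285.58422939  79.48387097] [258  54  56  54] [583.4 180.5  27. ]
green [array([ 711.8, -232.9,   16.3])] [(np.int32(46), [np.int32(347), np.int32(354), np.int32(242), np.int32(249)])]
yellow [array([714.1, -39.7,  20.3])] [(np.int32(123), [np.int32(319), np.int32(331), np.int32(198), np.int32(209)])]
red [array([ 594. , -346.4,   29.6])] [(np.int32(303), [np.int32(312), np.int32(333), np.int32(277), np.int32(299)])]
```

```bash
python3 -m handwheel '[[[1.5,-58,0,0,0,0,1],[1.5,-60,0,0,0,0,1],[1.5,-60,0,0,0,0,1],[1.5,-60,0,0,0,0,1],[1.5,-60,0,0,0,0,1],[1.5,-60,0,0,0,0,1],[1.5,-58,0,0,0,0,1],[0,0,0,0,0,0,0.8]]]'; python3 -m handwheel '[[[0,0,0,0,0,0,0.8]]]'
python3 - <<'E'
from h import *
w=snap('wrist','w25');print(w['s']['eef_pos'])
for a,ce,bb,m in blobs(w,'red',200,smin=60,vmin=25): print(a,ce,bb,np.round(rimfit(w,m,75),1))
E
```

```text
time_s: 53.05
eef_pos: [596.1, -344.0, 266.5]
ee_rot: [-0.001, 0.689, 0.725, -0.0]
force: [0.5, 0.8, -0.4]
grip_width: 0.903
grip_force: 0.0
time_s: 53.18
eef_pos: [597.0, -340.1, 268.0]
ee_rot: [-0.0, 0.687, 0.727, 0.0]
force: [-0.6, -0.0, 0.1]
grip_width: 0.901
grip_force: 0.0
[ 596.96770801 -340.09612858  268.04221126]
926 [282.53671706 200.        ] [257 171  52  54] [ 597.7 -348.7   28.5]
```

```bash
python3 -m handwheel '[[[0,-7.5,-50,0,0,0,0.8],[0,0,-50,0,0,0,0.8],[0,0,-50,0,0,0,0.8],[0,0,-45,0,0,0,0.8],[0,0,-22,0,0,0,0.8],[0,0,0,0,0,0,0.8],[0,0,0,0,0,0,0]]]'; python3 -m handwheel '[[[0,0,0,0,0,0,-1],[0,0,0,0,0,0,-1],[0,0,0,0,0,0,-1],[0,0,0,0,0,0,-1]]]' 60; python3 -m handwheel '[[[0,0,30,0,0,0,-1],[0,0,50,0,0,0,-1],[0,0,50,0,0,0,-1],[0,0,0,0,0,0,-1]]]'
```

```text
time_s: 54.1
eef_pos: [597.2, -348.6, 53.2]
ee_rot: [0.001, 0.687, 0.727, 0.0]
force: [-0.5, -0.5, -0.7]
grip_width: 0.712
grip_force: 0.0
time_s: 54.6
eef_pos: [597.3, -349.3, 53.7]
ee_rot: [0.002, 0.687, 0.726, 0.0]
force: [1.4, 1.5, 7.2]
grip_width: 0.606
grip_force: 63.4
time_s: 55.1
eef_pos: [597.5, -349.8, 186.7]
ee_rot: [0.005, 0.687, 0.726, 0.0]
force: [0.3, -0.9, -0.6]
grip_width: 0.601
grip_force: 63.3
```

```bash
python3 -m handwheel '[[[-1,45,0,0,0,0,-1],[-1,60,0,0,0,0,-1],[-1,60,0,0,0,0,-1],[-1,60,0,0,0,0,-1],[-1,60,0,0,0,0,-1],[-1,60,0,0,0,0,-1],[-1,60,0,0,0,0,-1],[-1,46,0,0,0,0,-1]]]' >/dev/null; python3 -m handwheel '[[[0,0,0,0,0,0,-1],[0,0,0,0,0,0,-1]]]'
```

```text
time_s: 56.35
eef_pos: [588.0, 101.5, 180.6]
ee_rot: [-0.0, 0.688, 0.726, -0.001]
force: [0.5, -0.0, -1.9]
grip_width: 0.608
grip_force: 63.2
```

```bash
python3 -m handwheel '[[[0,0.5,-40,0,0,0,-1],[0,0,-40,0,0,0,-1],[0,0,-20,0,0,0,-1],[0,0,-6,0,0,0,-1],[0,0,-3,0,0,0,-1],[0,0,0,0,0,0,-1],[0,0,0,0,0,0,-1]]]'; python3 -m handwheel '[[[0,0,-2,0,0,0,-1],[0,0,-1,0,0,0,-1],[0,0,0,0,0,0,-1],[0,0,0,0,0,0,-1]]]'
```

```text
time_s: 57.22
eef_pos: [588.6, 102.4, 73.0]
ee_rot: [0.0, 0.688, 0.726, 0.0]
force: [-0.2, -0.5, -0.8]
grip_width: 0.606
grip_force: 63.3
time_s: 57.72
eef_pos: [588.3, 102.5, 69.6]
ee_rot: [0.0, 0.688, 0.726, 0.0]
force: [-0.2, -0.2, 3.3]
grip_width: 0.602
grip_force: 63.7
```

```bash
python3 -m handwheel '[[[0,0,0,0,0,0,-0.2],[0,0,0,0,0,0,0.4],[0,0,0,0,0,0,1],[0,0,0,0,0,0,1],[0,0,0,0,0,0,1],[0,0,50,0,0,0,1],[0,0,50,0,0,0,1],[0,0,50,0,0,0,1]]]'; python3 -m handwheel '[[[0,0,50,0,0,0,1],[-45,-20,0,0,0,0,1],[-45,-20,0,0,0,0,1],[0,0,0,0,0,0,1],[0,0,0,0,0,0,1]]]'
python3 - <<'E'
from h import *
w=snap('wrist','w26');t=snap('top','t26');print(w['s']['eef_pos'])
for k in('yellow','green','red'):
  for a,ce,bb,m in blobs(w,k,200,smin=60,vmin=25): print(k,a,ce,bb,np.round(rimfit(w,m,91),1))
for a,ce,bb,m in blobs(w,'red',200):
    P=np.array([onz(w,u,v,174)[:2] for v,u in np.argwhere(m)],np.float32);print(a,ce,cv2.minAreaRect(P))
E
```

```text
time_s: 58.72
eef_pos: [588.1, 102.5, 220.9]
ee_rot: [0.0, 0.688, 0.726, 0.0]
force: [0.8, 0.9, 0.0]
grip_width: 1.0
grip_force: 0.0
time_s: 59.35
eef_pos: [498.9, 62.5, 269.7]
ee_rot: [0.0, 0.688, 0.726, 0.0]
force: [0.0, 0.0, 0.5]
grip_width: 1.002
grip_force: 0.0
[498.86575472  62.54353251 269.684878  ]
yellow 1119 [371.2207328  18.6720286] [345   0  56  38] [580.1 252.6  30.7]
yellow 700 [446.42285714 273.68142857] [432 259  30  31] [697.9 -22.6  22.5]
green 721 [377.51733703  78.36199723] [348  54  53  53] [583.  180.4  27.2]
red 1263 [287.8939034   58.13380839] [279  20  18  77] [496.2 195.1  38.7]
red 1127 [373.67879326 159.4649512 ] [345 133  55  54] [586.4 101.6  29.2]
1170 [287.97008547  57.36239316] ((496.70001220703125, 177.92886352539062), (11.141546249389648, 54.622806549072266), 1.6781281232833862)
492 [371.43902439 158.55081301] ((563.9564819335938, 108.45687103271484), (38.603546142578125, 37.80403518676758), 5.074460983276367)
```

```bash
python3 -m handwheel '[[[-1,58,0,0,0,0,1],[-2,57.5,0,0,0,0,1],[0,0,0,0,0,0,1],[0,0,-50,0,0,0,0.3],[0,0,-50,0,0,0,0.2],[0,0,-20,0,0,0,0],[0,0,0,0,0,0,-0.3],[0,0,0,0,0,0,-1]]]' 60; python3 -m handwheel '[[[0,0,0,0,0,0,-1],[0,0,0,0,0,0,-1],[0,0,0,0,0,0,-1]]]'
```

```text
time_s: 60.45
eef_pos: [496.3, 177.8, 150.4]
ee_rot: [0.001, 0.688, 0.726, 0.001]
force: [8.8, 0.5, -2.1]
grip_width: 0.152
grip_force: 6.5
time_s: 60.82
eef_pos: [496.1, 177.8, 150.4]
ee_rot: [0.001, 0.688, 0.726, 0.001]
force: [2.5, -2.3, 6.0]
grip_width: 0.128
grip_force: 60.3
```

```bash
python3 -m handwheel '[[[5,0.3,0,0,0,0,-1],[9,0.5,0,0,0,0,-1],[13,0.8,0,0,0,0,-1],[16,0.9,0,0,0,0,-1],[16,0.9,0,0,0,0,-1],[16,0.9,0,0,0,0,-1],[16,0.9,0,0,0,0,-1],[16,0.9,0,0,0,0,-1]]]'; python3 -m handwheel '[[[16,1,0,0,0,0,-1],[14,0.8,0,0,0,0,-1],[10,0.6,0,0,0,0,-1],[6,0.3,0,0,0,0,-1],[3,0.2,0,0,0,0,-1],[0,0,0,0,0,0,-1],[0,0,0,0,0,0,-1]]]';  python3 -m handwheel '[[[2,0.1,0,0,0,0,-1],[2,0.1,0,0,0,0,-1],[2,0.1,0,0,0,0,-1],[0,0,0,0,0,0,-1],[0,0,0,0,0,0,-1]]]'
```

```text
time_s: 61.82
eef_pos: [602.6, 184.2, 150.5]
ee_rot: [0.0, 0.687, 0.726, 0.0]
force: [-2.7, -0.9, 8.1]
grip_width: 0.131
grip_force: 60.8
time_s: 62.7
eef_pos: [651.7, 187.1, 150.5]
ee_rot: [0.001, 0.688, 0.726, 0.001]
force: [1.4, -1.0, 4.6]
grip_width: 0.128
grip_force: 60.4
time_s: 63.32
eef_pos: [655.6, 187.4, 150.4]
ee_rot: [-0.001, 0.687, 0.726, -0.002]
force: [-12.3, -2.2, 10.6]
grip_width: 0.132
grip_force: 61.2
```

```bash
python3 -m handwheel '[[[0,0,0,0,0,-6,-1],[0,0,0,0,0,-10,-1],[0,0,0,0,0,-10,-1],[0,0,0,0,0,-10,-1],[0,0,0,0,0,-10,-1],[0,0,0,0,0,-10,-1],[0,0,0,0,0,-10,-1],[0,0,0,0,0,-10,-1]]]'; python3 -m handwheel '[[[0,0,0,0,0,-5,-1],[0,0,0,0,0,-3,-1],[0,0,0,0,0,0,-1],[0,0,0,0,0,0,-1]]]'
python3 - <<'E'
from h import *
s=sense();print(np.degrees(2*np.arctan2(s['ee_rot'][2],s['ee_rot'][1])),s['wrist_torque'],s['force'],s['eef_pos'])
E
```

```text
time_s: 64.32
eef_pos: [654.9, 187.9, 150.4]
ee_rot: [-0.0, 0.989, 0.147, -0.003]
force: [-16.6, -1.1, 12.7]
grip_width: 0.132
grip_force: 61.2
time_s: 64.82
eef_pos: [655.0, 188.0, 150.4]
ee_rot: [-0.0, 0.997, 0.081, -0.003]
force: [-15.6, -0.9, 12.3]
grip_width: 0.13
grip_force: 62.5
9.254497267854935 [-0.09031103  2.5307251   0.53336613] [-15.59146418  -0.88002185  12.25963653] [654.95319368 188.03991653 150.38198521]
```

```bash
python3 -m handwheel '[[[-2,0,0,0,0,0,-1],[0,0,0,0,0,0,-0.5],[0,0,0,0,0,0,0.2],[0,0,0,0,0,0,0.6],[0,0,0,0,0,0,0.6],[0,0,20,0,0,0,1],[0,0,50,0,0,0,1],[0,0,50,0,0,0,1]]]'; python3 -m handwheel '[[[-50,-20,10,0,0,0,1],[-50,-20,0,0,0,0,1],[0,0,0,0,0,0,1],[0,0,0,0,0,0,1]]]'
python3 - <<'E'
from h import *
w=snap('wrist','w27');t=snap('top','t27');s=snap('side','s27');print(w['s']['eef_pos'])
for a,ce,bb,m in blobs(w,'red',100):
    P=np.array([onz(w,u,v,174)[:2] for v,u in np.argwhere(m)],np.float32);print('wred',a,ce,cv2.minAreaRect(P))
for k in('yellow','green','red','blue'):
  print(k,[(a,np.round(rimfit(w,m,91),1)) for a,ce,bb,m in blobs(w,k,100,smin=60,vmin=25)])
  print('  top',[(np.round(rimfit(t,m,75),1)) for a,ce,bb,m in blobs(t,k,40) if 100<ce[0]<440],'side',[(a,ce.round(1)) for a,ce,bb,m in blobs(s,k,40) if 180<ce[0]<400])
t0=load('top0');g=lambda c:cv2.cvtColor(c['image'],cv2.COLOR_RGB2GRAY)[250:280,308:340].astype(float);print('reel',onz(t,324,264,48), abs(g(t)-g(t0)).mean())
E
```

```text
time_s: 65.82
eef_pos: [655.0, 187.2, 270.6]
ee_rot: [0.0, 0.997, 0.08, -0.0]
force: [0.4, 0.9, 0.5]
grip_width: 1.0
grip_force: 0.0
time_s: 66.32
eef_pos: [556.0, 147.3, 280.0]
ee_rot: [-0.0, 0.997, 0.08, 0.001]
force: [0.9, -0.3, -0.4]
grip_width: 0.996
grip_force: 0.0
[555.9720174  147.34137613 279.95746085]
wred 1128 [248.88829787  75.42641844] ((655.0403442382812, 187.44825744628906), (54.652252197265625, 11.799211502075195), 9.45649242401123)
yellow [(np.int32(827), array([711.4, -20.3,  21.4])), (np.int32(287), array([329.3, 501.5,  34.8]))]
  top [array([714.1, -39.7,  20.3])] side [(np.int32(124), array([324.6, 203.3]))]
green [(np.int32(2609), array([632.5, 509.6,  69.4])), (np.int32(232), array([ 708.1, -184.2,   16.1])), (np.int32(228), array([328.6, 536.4,  32.6]))]
  top [array([ 711.8, -232.9,   16.3])] side [(np.int32(555), array([242. , 112.1])), (np.int32(42), array([350.3, 245.5]))]
red [(np.int32(1279), array([666.2, 197.8,  37.9])), (np.int32(127), array([327.1, 568.3,  33.3]))]
  top [] side [(np.int32(146), array([283.4, 137.4]))]
blue [(np.int32(1795), array([ 607.6, -159.3,   53.4])), (np.int32(434), array([462.4, -62.4,  29.4]))]
  top [array([ 596.7, -200.9,   32.6]), array([450.4, -46.3,  33.7]), array([ 446.9, -455. ,   35.9])] side [(np.int32(369), array([238. , 207.6])), (np.int32(526), array([305.4, 252. ])), (np.int32(718), array([277.9, 347.9]))]
reel [ 446.65131825 -221.69787556   48.        ] 2.7354166666666666
```

```bash
python3 -m handwheel '[[[-40,-50,0,0,0,0,1],[-40,-50,0,0,0,0,1],[-20,-50,0,0,0,0,1],[-20,-50,0,0,0,0,1],[-20,-50,0,0,0,0,1],[0,0,0,0,0,0,1],[0,0,0,0,0,0,1]]]'
python3 - <<'E'
from h import *
w=snap('wrist','w28');t=snap('top','t28');print(w['s']['eef_pos'])
for a,ce,bb,m in blobs(w,'blue',200): print(a,ce.round(1),bb,np.round(rimfit(w,m,101),1),np.round(rimfit(w,m,200),1))
for a,ce,bb,m in blobs(t,'blue',60): 
  if 230<ce[0]<290:print('top',a,ce,bb,np.round(rimfit(t,m,101),1))
h=cv2.cvtColor(t['image'],cv2.COLOR_RGB2HSV)[100:215,105:235]
for k,(lo,hi) in{'y':(18,34),'g':(40,85)}.items():
  m=((h[...,0]>=lo)&(h[...,0]<=hi)&(h[...,1]>40)).astype(np.uint8)
  n,l,st,ce=cv2.connectedComponentsWithStats(m);print(k,[(st[i][4],ce[i].round(0)+[105,100],onz(t,*(ce[i]+[105,100]),91).round(0)) for i in range(1,n) if st[i][4]>8])
m=(((h[...,0]>=172)|(h[...,0]<=8))&(h[...,1]>60)).astype(np.uint8);n,l,st,ce=cv2.connectedComponentsWithStats(m);print('r',[(st[i][4],ce[i].round(0)+[105,100],onz(t,*(ce[i]+[105,100]),91).round(0)) for i in range(1,n) if st[i][4]>8])
E
```

```text
time_s: 67.35
eef_pos: [417.8, -100.1, 279.4]
ee_rot: [-0.0, 0.997, 0.08, 0.0]
force: [0.3, 0.4, 0.1]
grip_width: 0.999
grip_force: 0.0
[ 417.81506963 -100.14462699  279.35346218]
1193 [401.5  42.1] [367  17  59  47] [ 590.2 -187.7   33.2] [ 556.4 -156.9   22.7]
3096 [236.7 152.4] [204 120  66  66] [449.5 -48.3  34.2] [460.2 -61.5  23.4]
285 [541.2 211.2] [531 194  25  37] [ 454.8 -434.    29.3] [ 463.8 -325.4   20.1]
y [(np.int32(9), array([132., 155.]), array([733., 294.,  91.])), (np.int32(12), array([148., 157.]), array([726., 251.,  91.]))]
g []
r [(np.int32(178), array([162., 176.]), array([674., 211.,  91.]))]
```

```bash
python3 -c "
from rig import *
print(finish_job())"
```

```text
the job is handed in; nothing more can be done
None
```

I handed the job in at about 67 s: beakers scrubbed green, yellow, red; brush upright in its stand (about 4 mm off-centre, disc on the rim); tray home with all three beakers (seen upright before the push, only yellow seen after); handle at its clockwise stop; no verdict was returned.

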